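Restock the fridge-door jar bin

ROBOT

A 6-joint arm with a two-finger parallel gripper is mounted at the origin on the work surface. World frame = base frame: x ahead of the robot, y to its left, z up, the work surface at z = 0. Lengths are in m, angles in rad, forces in N, time in s.
With the tool pointing down it reaches from about 0.35 to 0.775 m from the base axis. Payload 7.3 kg.
Tool frame: the origin (TCP) lies at the very end of the fingers, on their centre line; the grasp point (between the pads) lies 19 mm behind it; z points along the fingers, y is the line along which they close (so a half turn about z gives the same grasp; the last joint's range is limited). The gripper opens to 92 mm and grips with 3 to 60 N. Pads are 19 mm wide; open, the fingers measure 130 mm over their backs; the gripper's body (75 mm by 190 mm) begins 47 mm behind the grasp point.
Start: joints at [0.96, 0.342, 1.524, -0, 1.275, -0.146], TCP at [0.235, 0.469, 0.227] pointing down, gripper open.
Joint ranges: [-2.53, 2.53], [-0.77, 2.02], [0.04, 2.7], [-1, 4.14], [0.28, 2.66], [-3.11, 3.11]. Speed limits (rad/s): [2.57, 2.57, 3.14, 3.14, 3.14, 3.14].

INTERFACE

Orientations are given as [roll, pitch, yaw] about the fixed x, y, z axes, in that order (R = Rz(yaw) Ry(pitch) Rx(roll)).
In Python, from cell import telemetry, eyes, job gives the robot as it stands.
- The arm moves only by the tool apply_moves, never from a script. Its arguments are lists of equal length, an entry for each row: "delta_pos": the shift along the world's x, y, z each as a share of 0.4 m, from -1 to 1, a list of three; "dr": the turn, a rotation vector about the world's x, y, z each as a share of 0.5 rad, from -1 to 1, a list of three; "jaw": the opening, from 0 (shut) to 1 (fully open). A call has 1 to 8 rows; each row is the pose to reach, as a shift and turn from the pose commanded when the call began; what a row does not reach only later rows make up. A row lasts 1/12 s, in which the tool goes at most 41.7 mm and 7.16 degrees, less where a joint would pass 70% of its speed; a pose out of reach is approached as far as the arm can. A call with a number of a shift or a turn outside -1 to 1 is refused whole. A call with a gripper value outside its range is refused whole. The fingers move at their own pace and stop on an object; "force" is the grip in N (left out, the last holds). Time passes only in rows, so rows that repeat a pose let the fingers close. It gives the time, the measured TCP pose, the force, the opening and the grip force at its end, in the units of the state.
- telemetry.observe(): the state, without advancing time (a new reading comes with each control period).
- eyes.read_camera(name): name is "side" or "top" or "wrist"; returns the picture (420x560x3 uint8, red, green, blue); there is no depth.
- eyes.camera_model(name): a dict with "vertical_fov" (degrees; the focal length in pixels is half the picture's height over the tangent of half this angle, whatever the lens; pixels are square), "cx", "cy" (the principal point, pixels), "rvec" (rotation vector, rad) and "tvec" (3), from world to camera coordinates, as OpenCV has them; the wrist camera has in their place "hand_eye" (4x4, takes a point from camera to tool coordinates, whose origin is the TCP and whose axes are the flange's). Camera axes: x right, y down, z forward; pixel columns grow to the right and rows downward; lengths in m; the calibration is good to about 2 mm. The wrist camera is an equidistant fisheye: a pixel r from the principal point sees the ray r / f radians off the axis. A picture is of the moment at which its call begins: read the wrist's pose just before it. camera_model takes no time and is no camera call.
- job.hand_in(): hands the job in; it is judged then, once.
The state is a dict: "time": time; "qpos": joint angles; "qvel": joint speeds; "joint_efforts": joint torques, N m; "tool_pos": TCP position; "tool_rot": TCP orientation; "contact_force": force on the tool from outside, world axes, zero at the start; "torque": the same for the moment, N m; "opening": finger opening in m; "grip_force": force on a finger pad.
Only numpy, scipy, OpenCV 4.12 (cv2) and the standard library are available. Lean on these libraries where they do the work, as an engineer would, in place of code of your own. Each camera call takes 0.05 s, during which the arm holds its last target. There are 200 camera calls.

TASK

Restock the fridge-door bin with the jars made for it: of the look-alike white jars, only the size that just fits between its walls, with a few millimetres to spare. Feel by the weight whether each of these is full or empty: stand the full ones in a row in the bin and the empty ones upright in the washing-up tray, and when all are placed slide the bin's stop gently up until the row is held tight against the closed, higher end. Leave the jars of other sizes and everything else where they stand.

Things in the scene. Friction and masses are not known exactly. Their poses are not given: they have to be found in the camera images.
- bin: narrow white plastic jar bin of a fridge door, standing fixed on the worktop: outside 74 (x) x 378 (y) mm, side walls 4 mm thick and 45 mm high, 66 mm between them, floor 4 mm thick. Origin at the centre of its underside; y along its length, towards its closed end
- bin_end: the bin's closed end wall, 70 mm high (the parking end of the stop is only 45 mm high). Origin at the foot of its inner face, 185 mm along the bin's y from the bin's origin, 4 mm above its underside; same axes as the bin; jars stand on its -y side
- stop (a joint): the bin's grey sliding stop: 0 m when parked at the bin's far (-y) end, where 315 mm are free between its face and the closed end; grows to 0.24 m as it slides along the bin's +y towards the closed end, so the free length is 315 mm less this value. It drags with about 2.5 N and stays where it is left; pushing a full row along takes up to 6 N more
- stop_face (a point): centre of the stop's upright face that looks towards the closed end: a plate 61 mm wide across the bin, 6 mm thick, from 7 to 67 mm above the worktop; same axes as the bin
- stop_tab (a point): centre of the stop's thumb tab, a grey block 24 (x) x 24 (y) mm that rises from 55 to 98 mm above the worktop on the bin's centre line; this point is 78 mm up and 30 mm behind (-y of) the face; same axes as the bin. Best pinched across the bin (along x)
- tray: shallow stainless washing-up tray, fixed: 200 (x) x 240 (y) mm outside, rim 14 mm high and 4 mm thick, floor 4 to 5 mm thick. Origin at the centre of its underside
- jar_1: one of ten look-alike straight white stoneware jars with aluminium lids, opaque, closed. Sizes (diameter x height, mm): 50 x 78, 62 x 96, 74 x 114. Origin at mid-height on its axis, z up, so the origin's height (39, 48 or 57 mm on the worktop) tells its size. A 62 mm jar weighs about 0.41 kg full, 0.17 kg empty (10 % either way). Jars start 25 mm or more apart; some may be absent
- jar_2: one of ten look-alike straight white stoneware jars with aluminium lids, opaque, closed. Sizes (diameter x height, mm): 50 x 78, 62 x 96, 74 x 114. Origin at mid-height on its axis, z up, so the origin's height (39, 48 or 57 mm on the worktop) tells its size. A 62 mm jar weighs about 0.41 kg full, 0.17 kg empty (10 % either way). Jars start 25 mm or more apart; some may be absent
- jar_3: one of ten look-alike straight white stoneware jars with aluminium lids, opaque, closed. Sizes (diameter x height, mm): 50 x 78, 62 x 96, 74 x 114. Origin at mid-height on its axis, z up, so the origin's height (39, 48 or 57 mm on the worktop) tells its size. A 62 mm jar weighs about 0.41 kg full, 0.17 kg empty (10 % either way). Jars start 25 mm or more apart; some may be absent
- jar_4: one of ten look-alike straight white stoneware jars with aluminium lids, opaque, closed. Sizes (diameter x height, mm): 50 x 78, 62 x 96, 74 x 114. Origin at mid-height on its axis, z up, so the origin's height (39, 48 or 57 mm on the worktop) tells its size. A 62 mm jar weighs about 0.41 kg full, 0.17 kg empty (10 % either way). Jars start 25 mm or more apart; some may be absent
- jar_5: one of ten look-alike straight white stoneware jars with aluminium lids, opaque, closed. Sizes (diameter x height, mm): 50 x 78, 62 x 96, 74 x 114. Origin at mid-height on its axis, z up, so the origin's height (39, 48 or 57 mm on the worktop) tells its size. A 62 mm jar weighs about 0.41 kg full, 0.17 kg empty (10 % either way). Jars start 25 mm or more apart; some may be absent
- jar_6: one of ten look-alike straight white stoneware jars with aluminium lids, opaque, closed. Sizes (diameter x height, mm): 50 x 78, 62 x 96, 74 x 114. Origin at mid-height on its axis, z up, so the origin's height (39, 48 or 57 mm on the worktop) tells its size. A 62 mm jar weighs about 0.41 kg full, 0.17 kg empty (10 % either way). Jars start 25 mm or more apart; some may be absent
- jar_7: one of ten look-alike straight white stoneware jars with aluminium lids, opaque, closed. Sizes (diameter x height, mm): 50 x 78, 62 x 96, 74 x 114. Origin at mid-height on its axis, z up, so the origin's height (39, 48 or 57 mm on the worktop) tells its size. A 62 mm jar weighs about 0.41 kg full, 0.17 kg empty (10 % either way). Jars start 25 mm or more apart; some may be absent
- jar_8: one of ten look-alike straight white stoneware jars with aluminium lids, opaque, closed. Sizes (diameter x height, mm): 50 x 78, 62 x 96, 74 x 114. Origin at mid-height on its axis, z up, so the origin's height (39, 48 or 57 mm on the worktop) tells its size. A 62 mm jar weighs about 0.41 kg full, 0.17 kg empty (10 % either way). Jars start 25 mm or more apart; some may be absent
- jar_9: one of ten look-alike straight white stoneware jars with aluminium lids, opaque, closed. Sizes (diameter x height, mm): 50 x 78, 62 x 96, 74 x 114. Origin at mid-height on its axis, z up, so the origin's height (39, 48 or 57 mm on the worktop) tells its size. A 62 mm jar weighs about 0.41 kg full, 0.17 kg empty (10 % either way). Jars start 25 mm or more apart; some may be absent
- jar_10: one of ten look-alike straight white stoneware jars with aluminium lids, opaque, closed. Sizes (diameter x height, mm): 50 x 78, 62 x 96, 74 x 114. Origin at mid-height on its axis, z up, so the origin's height (39, 48 or 57 mm on the worktop) tells its size. A 62 mm jar weighs about 0.41 kg full, 0.17 kg empty (10 % either way). Jars start 25 mm or more apart; some may be absent
- ramekin_1: small white open ramekin, 80 mm across, 42 mm tall, among the jars; origin at the centre of its underside. Bystander
- ramekin_2: small white open ramekin, 80 mm across, 42 mm tall, among the jars; origin at the centre of its underside. Bystander
- vinegar: clear vinegar bottle, 68 mm across, 210 mm tall, to the right of the bin; origin at the centre of its underside. Bystander
- dark_bottle: dark amber bottle, 60 mm across, 200 mm tall, to the left of the bin; origin at the centre of its underside. Bystander
- spoon: spoon, 240 mm long, lying to the right of the jars; origin under its middle. Bystander
Not all that is in view belongs to the job. Leave any green or turquoise look-alike of the jar_1 alone.

How it is judged:
On the way, in this order (a step that is already met when the one before it is completed fails the run):
1. every 62 mm jar stands either in the bin (full: it weighs on the bin with over 2.2 N) or in the washing-up tray (empty: under 2.8 N) (((angle between jar_1's own z axis and vertical below 0.1 rad and x of jar_1 in the frame of tray between -0.085 and 0.085 m and y of jar_1 in the frame of tray between -0.105 and 0.105 m and z of jar_1 in the frame of tray between 0.046 and 0.058 m and contact force between tray and jar_1 below 2.8 N) or (angle between jar_1's own z axis and vertical below 0.1 rad and x of jar_1 in the frame of bin between -0.007 and 0.007 m and y of jar_1 in the frame of bin between -0.185 and 0.185 m and z of jar_1 in the frame of bin between 0.046 and 0.058 m and contact force between bin and jar_1 above 2.2 N)) and ((angle between jar_3's own z axis and vertical below 0.1 rad and x of jar_3 in the frame of tray between -0.085 and 0.085 m and y of jar_3 in the frame of tray between -0.105 and 0.105 m and z of jar_3 in the frame of tray between 0.046 and 0.058 m and contact force between tray and jar_3 below 2.8 N) or (angle between jar_3's own z axis and vertical below 0.1 rad and x of jar_3 in the frame of bin between -0.007 and 0.007 m and y of jar_3 in the frame of bin between -0.185 and 0.185 m and z of jar_3 in the frame of bin between 0.046 and 0.058 m and contact force between bin and jar_3 above 2.2 N)) and ((angle between jar_4's own z axis and vertical below 0.1 rad and x of jar_4 in the frame of tray between -0.085 and 0.085 m and y of jar_4 in the frame of tray between -0.105 and 0.105 m and z of jar_4 in the frame of tray between 0.046 and 0.058 m and contact force between tray and jar_4 below 2.8 N) or (angle between jar_4's own z axis and vertical below 0.1 rad and x of jar_4 in the frame of bin between -0.007 and 0.007 m and y of jar_4 in the frame of bin between -0.185 and 0.185 m and z of jar_4 in the frame of bin between 0.046 and 0.058 m and contact force between bin and jar_4 above 2.2 N)) and ((angle between jar_6's own z axis and vertical below 0.1 rad and x of jar_6 in the frame of tray between -0.085 and 0.085 m and y of jar_6 in the frame of tray between -0.105 and 0.105 m and z of jar_6 in the frame of tray between 0.046 and 0.058 m and contact force between tray and jar_6 below 2.8 N) or (angle between jar_6's own z axis and vertical below 0.1 rad and x of jar_6 in the frame of bin between -0.007 and 0.007 m and y of jar_6 in the frame of bin between -0.185 and 0.185 m and z of jar_6 in the frame of bin between 0.046 and 0.058 m and contact force between bin and jar_6 above 2.2 N)) and ((angle between jar_8's own z axis and vertical below 0.1 rad and x of jar_8 in the frame of tray between -0.085 and 0.085 m and y of jar_8 in the frame of tray between -0.105 and 0.105 m and z of jar_8 in the frame of tray between 0.046 and 0.058 m and contact force between tray and jar_8 below 2.8 N) or (angle between jar_8's own z axis and vertical below 0.1 rad and x of jar_8 in the frame of bin between -0.007 and 0.007 m and y of jar_8 in the frame of bin between -0.185 and 0.185 m and z of jar_8 in the frame of bin between 0.046 and 0.058 m and contact force between bin and jar_8 above 2.2 N)) and ((angle between jar_10's own z axis and vertical below 0.1 rad and x of jar_10 in the frame of tray between -0.085 and 0.085 m and y of jar_10 in the frame of tray between -0.105 and 0.105 m and z of jar_10 in the frame of tray between 0.046 and 0.058 m and contact force between tray and jar_10 below 2.8 N) or (angle between jar_10's own z axis and vertical below 0.1 rad and x of jar_10 in the frame of bin between -0.007 and 0.007 m and y of jar_10 in the frame of bin between -0.185 and 0.185 m and z of jar_10 in the frame of bin between 0.046 and 0.058 m and contact force between bin and jar_10 above 2.2 N))), for 0.2 s.
2. the stop presses the row of jars against the bin's closed end (over 1 N at both ends of the row) ((contact force between stop and jar_1 above 1 N or contact force between stop and jar_3 above 1 N or contact force between stop and jar_4 above 1 N or contact force between stop and jar_6 above 1 N or contact force between stop and jar_8 above 1 N or contact force between stop and jar_10 above 1 N) and (contact force between bin_end and jar_1 above 1 N or contact force between bin_end and jar_3 above 1 N or contact force between bin_end and jar_4 above 1 N or contact force between bin_end and jar_6 above 1 N or contact force between bin_end and jar_8 above 1 N or contact force between bin_end and jar_10 above 1 N)), for 0.1 s.
At the end, for the whole second after the job is handed in: Full 62 mm jars upright (0.1 rad) on the bin's floor, the row's ends within 3.5 mm of the stop's face and the closed end; empty ones upright in the tray; all at rest; other jars and bystanders within 60 mm of their start (((angle between jar_1's own z axis and vertical below 0.1 rad and x of jar_1 in the frame of tray between -0.085 and 0.085 m and y of jar_1 in the frame of tray between -0.105 and 0.105 m and z of jar_1 in the frame of tray between 0.046 and 0.058 m and contact force between tray and jar_1 below 2.8 N) or (angle between jar_1's own z axis and vertical below 0.1 rad and x of jar_1 in the frame of bin between -0.007 and 0.007 m and y of jar_1 in the frame of bin between -0.185 and 0.185 m and z of jar_1 in the frame of bin between 0.046 and 0.058 m and y of jar_1 in the frame of stop_face above 0.027 m)) and ((angle between jar_3's own z axis and vertical below 0.1 rad and x of jar_3 in the frame of tray between -0.085 and 0.085 m and y of jar_3 in the frame of tray between -0.105 and 0.105 m and z of jar_3 in the frame of tray between 0.046 and 0.058 m and contact force between tray and jar_3 below 2.8 N) or (angle between jar_3's own z axis and vertical below 0.1 rad and x of jar_3 in the frame of bin between -0.007 and 0.007 m and y of jar_3 in the frame of bin between -0.185 and 0.185 m and z of jar_3 in the frame of bin between 0.046 and 0.058 m and y of jar_3 in the frame of stop_face above 0.027 m)) and ((angle between jar_4's own z axis and vertical below 0.1 rad and x of jar_4 in the frame of tray between -0.085 and 0.085 m and y of jar_4 in the frame of tray between -0.105 and 0.105 m and z of jar_4 in the frame of tray between 0.046 and 0.058 m and contact force between tray and jar_4 below 2.8 N) or (angle between jar_4's own z axis and vertical below 0.1 rad and x of jar_4 in the frame of bin between -0.007 and 0.007 m and y of jar_4 in the frame of bin between -0.185 and 0.185 m and z of jar_4 in the frame of bin between 0.046 and 0.058 m and y of jar_4 in the frame of stop_face above 0.027 m)) and ((angle between jar_6's own z axis and vertical below 0.1 rad and x of jar_6 in the frame of tray between -0.085 and 0.085 m and y of jar_6 in the frame of tray between -0.105 and 0.105 m and z of jar_6 in the frame of tray between 0.046 and 0.058 m and contact force between tray and jar_6 below 2.8 N) or (angle between jar_6's own z axis and vertical below 0.1 rad and x of jar_6 in the frame of bin between -0.007 and 0.007 m and y of jar_6 in the frame of bin between -0.185 and 0.185 m and z of jar_6 in the frame of bin between 0.046 and 0.058 m and y of jar_6 in the frame of stop_face above 0.027 m)) and ((angle between jar_8's own z axis and vertical below 0.1 rad and x of jar_8 in the frame of tray between -0.085 and 0.085 m and y of jar_8 in the frame of tray between -0.105 and 0.105 m and z of jar_8 in the frame of tray between 0.046 and 0.058 m and contact force between tray and jar_8 below 2.8 N) or (angle between jar_8's own z axis and vertical below 0.1 rad and x of jar_8 in the frame of bin between -0.007 and 0.007 m and y of jar_8 in the frame of bin between -0.185 and 0.185 m and z of jar_8 in the frame of bin between 0.046 and 0.058 m and y of jar_8 in the frame of stop_face above 0.027 m)) and ((angle between jar_10's own z axis and vertical below 0.1 rad and x of jar_10 in the frame of tray between -0.085 and 0.085 m and y of jar_10 in the frame of tray between -0.105 and 0.105 m and z of jar_10 in the frame of tray between 0.046 and 0.058 m and contact force between tray and jar_10 below 2.8 N) or (angle between jar_10's own z axis and vertical below 0.1 rad and x of jar_10 in the frame of bin between -0.007 and 0.007 m and y of jar_10 in the frame of bin between -0.185 and 0.185 m and z of jar_10 in the frame of bin between 0.046 and 0.058 m and y of jar_10 in the frame of stop_face above 0.027 m)) and ((y of jar_1 in the frame of stop_face between 0.027 and 0.0345 m and x of jar_1 in the frame of stop_face between -0.01 and 0.01 m) or (y of jar_3 in the frame of stop_face between 0.027 and 0.0345 m and x of jar_3 in the frame of stop_face between -0.01 and 0.01 m) or (y of jar_4 in the frame of stop_face between 0.027 and 0.0345 m and x of jar_4 in the frame of stop_face between -0.01 and 0.01 m) or (y of jar_6 in the frame of stop_face between 0.027 and 0.0345 m and x of jar_6 in the frame of stop_face between -0.01 and 0.01 m) or (y of jar_8 in the frame of stop_face between 0.027 and 0.0345 m and x of jar_8 in the frame of stop_face between -0.01 and 0.01 m) or (y of jar_10 in the frame of stop_face between 0.027 and 0.0345 m and x of jar_10 in the frame of stop_face between -0.01 and 0.01 m)) and ((y of jar_1 in the frame of bin_end between -0.0345 and -0.027 m and x of jar_1 in the frame of bin_end between -0.01 and 0.01 m) or (y of jar_3 in the frame of bin_end between -0.0345 and -0.027 m and x of jar_3 in the frame of bin_end between -0.01 and 0.01 m) or (y of jar_4 in the frame of bin_end between -0.0345 and -0.027 m and x of jar_4 in the frame of bin_end between -0.01 and 0.01 m) or (y of jar_6 in the frame of bin_end between -0.0345 and -0.027 m and x of jar_6 in the frame of bin_end between -0.01 and 0.01 m) or (y of jar_8 in the frame of bin_end between -0.0345 and -0.027 m and x of jar_8 in the frame of bin_end between -0.01 and 0.01 m) or (y of jar_10 in the frame of bin_end between -0.0345 and -0.027 m and x of jar_10 in the frame of bin_end between -0.01 and 0.01 m)) and linear speed of each of jar_1, jar_3, jar_4, jar_6, jar_8, jar_10 below 0.03 m/s and distance of each of jar_2, jar_5, jar_7, jar_9, ramekin_1, ramekin_2, vinegar, dark_bottle, spoon from where it was at the start of the episode below 0.06 m); the robot touches nothing.
It fails at once if the stop is rammed against a jar (over 40 N) (contact force between stop and jar_1 above 40 N or contact force between stop and jar_3 above 40 N or contact force between stop and jar_4 above 40 N or contact force between stop and jar_6 above 40 N or contact force between stop and jar_8 above 40 N or contact force between stop and jar_10 above 40 N).
It fails at once if a jar of another size or a bystander is carried off or knocked over (moved more than 80 mm or tipped) (distance of any of jar_2, jar_5, jar_7, jar_9, ramekin_1, ramekin_2, vinegar, dark_bottle, spoon from where it was at the start of the episode above 0.08 m or angle between any of jar_2, jar_5, jar_7, jar_9, ramekin_1, ramekin_2, vinegar, dark_bottle's own z axis and vertical above 0.7 rad).
Of jar_1, jar_3, jar_4, jar_6, jar_8, jar_10 only 4 to 6 are there at a start; the rules pass over those that are not, and their reading is None.
At some moment in a run one of jar_1, jar_3, jar_4, jar_6, jar_8, jar_10 may be knocked a few centimetres aside while the robot is not near it.
It also fails if it takes over 210 s, if anything falls off the work surface, if the arm or the gripper's body presses on something with over 40 N, if the wrist force passes 120 N, or if a joint passes its speed limit or range.

## Working session

There is one attempt and no reset: what is moved stays moved. The work goes in short steps, Python scripts to look and compute and a tool call to move; the robot and the scene stay as the last step left them, time stands still between calls to the robot, and variables do not carry over. Pictures are saved under pics/ and viewed, at most 14 in all, crops included, and the job is handed in when it is done.

Besides the shell and the picture viewer there is one more tool, called after "Call:" by a JSON object that holds its "method" and its "body". apply_moves: Moves the arm, as the interface text tells. Its arguments: {"type":"object","properties":{"delta_pos":{"type":"array"},"dr":{"type":"array"},"jaw":{"type":"array"},"force":{"type":"number"}},"required":["delta_pos","dr","jaw"]}

```bash
mkdir -p pics; ls
python3 - <<'E'
from cell import telemetry, eyes, job
import cv2,numpy as np
print(telemetry.observe())
for n in ["top","side","wrist"]:
    im=eyes.read_camera(n); cv2.imwrite(f"pics/{n}0.png",im[:,:,::-1]); print(n,eyes.camera_model(n))
E
```

```text
pics
{'time': 0.0, 'qpos': array([ 9.59983340e-01,  3.42755855e-01,  1.52500159e+00, -5.30102324e-06,
        1.27539791e+00, -1.46004787e-01]), 'qvel': array([ 7.24859671e-04,  7.31375097e-04, -1.70217568e-03,  1.34339343e-03,
        9.99060533e-04, -4.82894102e-05]), 'joint_efforts': array([ 5.19880396e-04, -4.31249607e+01, -2.44216543e+01,  7.18782982e-02,
        5.59766893e-02, -1.18896996e-04]), 'tool_pos': array([0.23508375, 0.4689782 , 0.22603315]), 'tool_rot': array([-3.14004584e+00, -2.22336542e-04,  2.67678583e+00]), 'contact_force': array([-0.63257987, -0.20675804, -0.32536681]), 'torque': array([ 0.04993113, -0.00883776, -0.00609677]), 'grip_force': 0.0, 'opening': 0.09162232000252905}
top {'vertical_fov': 52.83945812741057, 'cx': 278.7393161597338, 'cy': 213.08541004720266, 'rvec': array([ 2.1561956 , -2.11696966,  0.13648466]), 'tvec': array([-0.06330622,  0.48862648,  1.15176427])}
side {'vertical_fov': 46.975969010702045, 'cx': 282.51215348163635, 'cy': 209.37493139411575, 'rvec': array([ 2.0314864 , -0.43434955,  0.2600853 ]), 'tvec': array([-0.45311099,  0.14708942,  1.30341609])}
wrist {'vertical_fov': 65.70646984690485, 'cx': 277.13873200151545, 'cy': 207.46212961457397, 'hand_eye': array([[ 1.22985767e-03, -9.59691727e-01, -2.81052090e-01,
         7.60487691e-02],
       [ 9.99998995e-01,  1.37845859e-03, -3.31037835e-04,
         4.32646658e-04],
       [ 7.05112940e-04, -2.81051400e-01,  9.59692458e-01,
        -1.57216898e-01],
       [ 0.00000000e+00,  0.00000000e+00,  0.00000000e+00,
         1.00000000e+00]])}
```

View pics/top0.png

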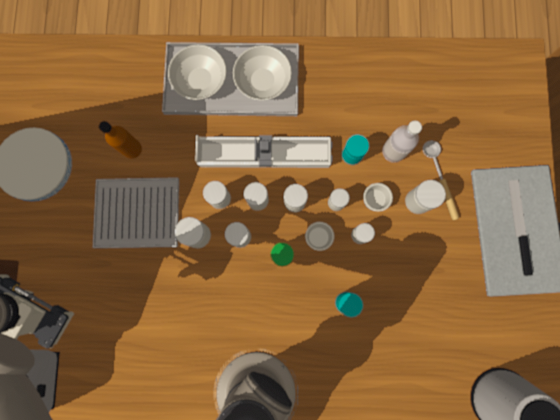

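View pics/side0.png

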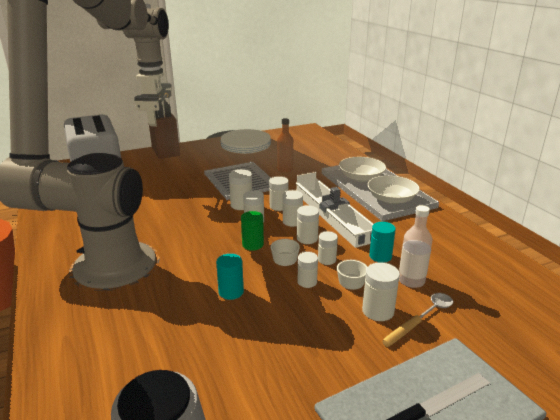

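The top view has the bin at (263,151) with the stop's tab mid-bin at (265,150), and the ribbed tray at (137,212).

- **62 mm candidates:** (215,194), (256,196), (295,197) and (237,234).
- **Look-alikes:** small jars at (339,199) and (363,233), large jars at (425,197) and (192,233), ramekins at (377,197) and (319,236). Also green at (282,254), and turquoise at (356,150) and (349,304).

Next I'll check sizes in a close crop.

```bash
cat > h.py <<'E'
import cv2,numpy as np
from scipy.spatial.transform import Rotation as Ro
from cell import telemetry, eyes, job
def cam(n):
    m=eyes.camera_model(n); f=210/np.tan(np.radians(m['vertical_fov'])/2)
    return m,f
def proj(n,P):
    m,f=cam(n); P=np.atleast_2d(P)
    X=P@cv2.Rodrigues(m['rvec'])[0].T+m['tvec']
    return X[:,:2]/X[:,2:]*f+[m['cx'],m['cy']]
def ray(n,uv,T=None):
    m,f=cam(n); d=(np.atleast_2d(uv)-[m['cx'],m['cy']])/f
    if n!='wrist':
        R=cv2.Rodrigues(m['rvec'])[0]; return -R.T@m['tvec'], np.c_[d,np.ones(len(d))]@R
    r=np.linalg.norm(d,axis=1,keepdims=True)+1e-9
    v=np.c_[d/r*np.sin(r),np.cos(r)]
    A=T@m['hand_eye']; return A[:3,3], v@A[:3,:3].T
def onz(n,uv,z,T=None):
    o,d=ray(n,uv,T); return o+d*((z-o[2])/d[:,2:])
def projw(P,T):
    m,f=cam('wrist'); A=np.linalg.inv(T@m['hand_eye']); P=np.atleast_2d(P)
    X=P@A[:3,:3].T+A[:3,3]; rho=np.linalg.norm(X[:,:2],axis=1,keepdims=True)
    return X[:,:2]/rho*np.arctan2(rho,X[:,2:])*f+[m['cx'],m['cy']]
def pose():
    s=telemetry.observe(); T=np.eye(4); T[:3,:3]=Ro.from_euler('xyz',s['tool_rot']).as_matrix(); T[:3,3]=s['tool_pos']; return s,T
E
python3 - <<'E'
from h import *
t=cv2.imread('pics/top0.png'); s=cv2.imread('pics/side0.png')
a=cv2.resize(t[125:255,165:455],None,fx=2.7,fy=2.7,interpolation=3)
cv2.imwrite('pics/c1.png',a)
cv2.imwrite('pics/c2.png',cv2.resize(s[155:325,195:425],None,fx=3.3,fy=3.3,interpolation=3))
for uv in [(215,190),(256,192),(295,193),(339,195),(425,193),(192,230),(237,231),(363,230)]:
    print(uv,onz('top',uv,.096)[0].round(3))
for uv in [(95,180),(178,179),(178,246),(93,247)]: print('tray',onz('top',uv,.014)[0].round(3))
for uv in [(197,138),(330,138),(330,165),(197,165)]: print('bin',onz('top',uv,.045)[0].round(3))
print(onz('top',(265,150),.098))
E
```

```text
(215, 190) [0.541 0.117 0.096]
(256, 192) [0.537 0.007 0.096]
(295, 193) [ 0.536 -0.098  0.096]
(339, 195) [ 0.532 -0.216  0.096]
(425, 193) [ 0.542 -0.444  0.096]
(192, 230) [0.431 0.174 0.096]
(237, 231) [0.431 0.054 0.096]
(363, 230) [ 0.439 -0.279  0.096]
tray [0.581 0.484 0.014]
tray [0.588 0.241 0.014]
tray [0.394 0.23  0.014]
tray [0.386 0.473 0.014]
bin [0.702 0.184 0.045]
bin [ 0.707 -0.197  0.045]
bin [ 0.628 -0.197  0.045]
bin [0.622 0.181 0.045]
[[ 0.65325656 -0.01482305  0.098     ]]
```

View pics/c1.png

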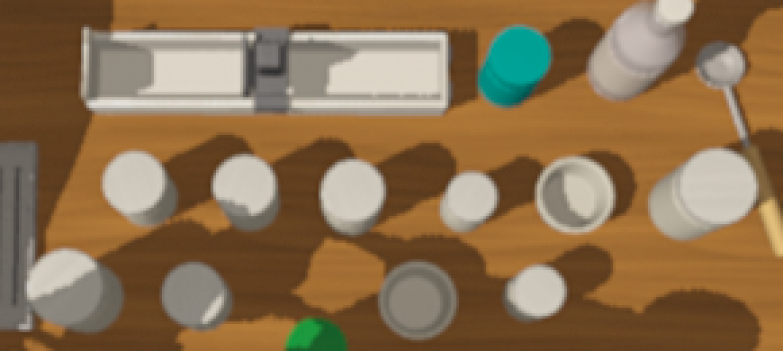

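View pics/c2.png

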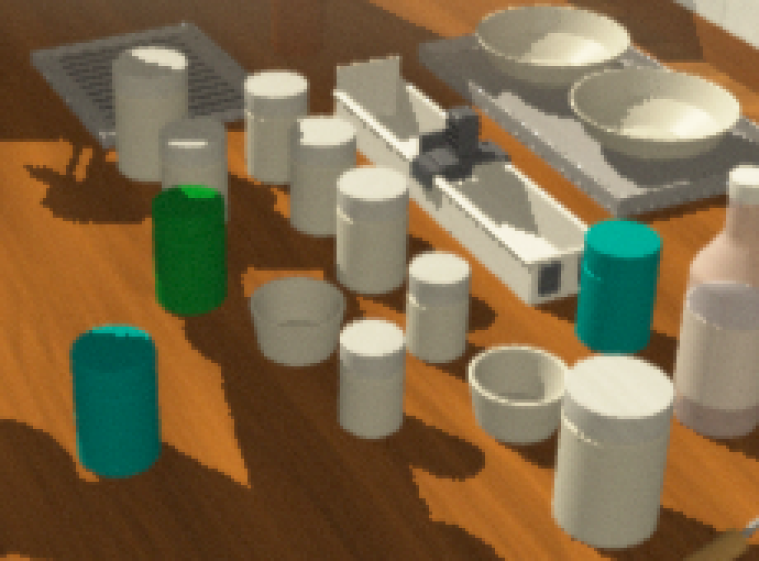

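Crop shows the sizes clearly: mediums at top (215,194), (256,196), (295,197) and (237,234). The smalls are (339,199) and (363,233), and the larges are (192,233) and (425,197). The closed high end is on the left (world +y). The stop stands about 165 mm from it, so I'll retract it first, which also gives me the bin's centre line.

Call:
{"method": "apply_moves", "body": {"delta_pos": [[0.1,-0.1,0.06],[0.2,-0.2,0.12],[0.26,-0.3,0.12],[0.34,-0.38,0.12],[0.42,-0.46,0.12],[0.5,-0.54,0.12],[0.57,-0.62,0.12],[0.63,-0.7,0.12]], "dr": [[0,0,-0.25],[0,0,-0.5],[0,0,-0.75],[0,0,-1],[0,0,-1],[0,0,-1],[0,0,-1],[0,0,-1]], "jaw": [1,1,1,1,1,1,1,1]}}

```text
time: 0.82
tool_pos: [0.4553, 0.2268, 0.2744]
tool_rot: [3.141, -0.0, 2.177]
contact_force: [0.5, 0.1, 0.8]
opening: 0.0919
grip_force: 0.0
```

Call:
{"method": "apply_moves", "body": {"delta_pos": [[0.07,-0.08,0],[0.14,-0.16,0],[0.21,-0.24,0],[0.28,-0.32,0],[0.35,-0.4,0],[0.42,-0.48,0],[0.42,-0.48,0],[0.42,-0.48,0]], "dr": [[0,0,-0.25],[0,0,-0.5],[0,0,-0.75],[0,0,-1],[0,0,-1],[0,0,-1],[0,0,-1],[0,0,-1]], "jaw": [1,1,1,1,1,1,1,1]}}

```text
time: 1.48
tool_pos: [0.6231, 0.0341, 0.2728]
tool_rot: [-3.14, -0.0, 1.673]
contact_force: [-1.5, 0.6, -0.7]
opening: 0.0919
grip_force: 0.0
```

Run:
```python
from h import *
s,T=pose(); im=eyes.read_camera('wrist'); cv2.imwrite('pics/w1.png',im[:,:,::-1]); np.save('pics/w1.npy',T)
print(s['tool_pos'],s['tool_rot'],s['qpos'],s['time'],s['contact_force'])
```

```text
[0.62307639 0.03407152 0.2727761 ] [-3.13971638e+00 -1.19317340e-04  1.67309480e+00] [-6.80111887e-02  5.05024146e-01  1.14140752e+00 -2.00959674e-04
  1.49703034e+00 -1.70294776e-01] 1.4833 [-1.5047244   0.64677378 -0.73362969]
```

View pics/w1.png

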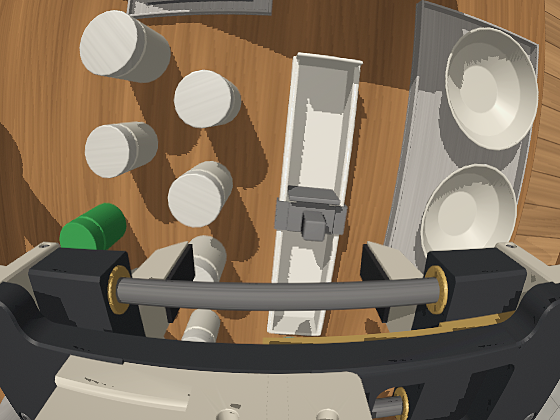

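Wrist view shows the bin from the closed end (300,53)-(362,62) to the far end (268,330)-(325,333). The tab top is at (313,220), with jars left of the bin. I'll compute positions from this.

Run:
```python
from h import *
T=np.load('pics/w1.npy')
def p(l,uv,z): print(l,onz('wrist',uv,z,T)[0].round(4))
p('endtop',(300,53),.074);p('endtop',(363,62),.074)
p('far',(268,331),.045);p('far',(325,335),.045)
for uv in [(301,212),(323,213),(326,240),(304,240)]: p('tab',uv,.098)
for uv in [(289,186),(341,191)]: p('face top',uv,.067)
for n,uv in [('A',(204,99)),('B',(196,199)),('D',(116,151)),('L',(111,45))]: p(n,uv,.096)
im=cv2.imread('pics/w1.png'); g=cv2.cvtColor(im,6)
for r in (80,130,165,275,310): print(r,g[r,255:375].tolist())
```

```text
endtop [0.6322 0.1807 0.074 ]
endtop [0.7021 0.1812 0.074 ]
far [ 0.6326 -0.1921  0.045 ]
far [ 0.718  -0.1925  0.045 ]
tab [0.6509 0.0107 0.098 ]
tab [0.6747 0.012  0.098 ]
tab [ 0.6827 -0.0187  0.098 ]
tab [ 0.6583 -0.0211  0.098 ]
face top [0.6367 0.0308 0.067 ]
face top [0.6975 0.0315 0.067 ]
A [0.5384 0.1201 0.096 ]
B [0.5364 0.0128 0.096 ]
D [0.4387 0.0592 0.096 ]
L [0.4231 0.1794 0.096 ]
80 [121, 127, 128, 127, 127, 126, 124, 126, 130, 129, 124, 123, 124, 124, 124, 120, 118, 120, 123, 121, 118, 118, 118, 114, 116, 121, 122, 124, 124, 122, 122, 123, 125, 128, 128, 130, 222, 231, 226, 223, 229, 230, 204, 141, 149, 151, 151, 151, 151, 151, 151, 151, 152, 151, 152, 151, 152, 151, 151, 151, 151, 151, 150, 151, 151, 151, 151, 151, 151, 150, 149, 150, 150, 150, 150, 150, 150, 150, 150, 150, 150, 149, 150, 150, 150, 150, 150, 150, 149, 150, 152, 144, 110, 112, 113, 114, 112, 110, 128, 154, 150, 149, 149, 153, 80, 64, 70, 74, 72, 71, 71, 69, 69, 68, 72, 72, 68, 63, 66, 66]
130 [124, 118, 120, 128, 132, 129, 127, 126, 126, 125, 124, 122, 121, 120, 119, 120, 120, 116, 115, 117, 122, 122,
[... 1492 characters left out ...]
4, 118, 112, 115, 123, 119, 117, 116, 116, 113, 109, 115, 121, 122, 123, 120, 118, 123, 121, 124, 108, 42, 22, 29, 30, 29, 30, 30, 30, 31, 28, 30, 30, 30, 29, 30]
310 [65, 64, 63, 65, 65, 65, 64, 64, 64, 64, 64, 64, 62, 59, 84, 80, 77, 77, 83, 82, 62, 64, 67, 65, 66, 65, 64, 64, 62, 75, 82, 80, 80, 81, 81, 81, 82, 83, 83, 83, 84, 84, 85, 85, 84, 87, 87, 87, 88, 89, 90, 91, 91, 93, 94, 95, 96, 98, 111, 118, 91, 91, 97, 101, 102, 120, 170, 182, 189, 180, 143, 54, 67, 68, 68, 69, 108, 109, 99, 113, 118, 117, 113, 111, 116, 126, 124, 120, 119, 118, 122, 124, 126, 125, 126, 123, 123, 123, 123, 122, 121, 123, 124, 123, 121, 122, 123, 126, 125, 123, 123, 129, 128, 127, 128, 130, 130, 131, 127, 130]
```

Run:
```python
from h import *
T=np.load('pics/w1.npy'); C=[]
for r,a,b in [(80,290.5,358.5),(130,285.5,353.2),(165,282.5,348.7),(275,271.7,331.5)]:
    A,B=onz('wrist',[(a,r),(b,r)],.045,T); C.append((A+B)/2); print(A.round(4),B.round(4),(B-A)[:2].round(4))
C=np.array(C); print(C.round(4)); k=np.polyfit(C[:,1],C[:,0],1); print('x=%.4f*y+%.4f'%tuple(k))
print(onz('top',[(256.5,150),(263,150)],.067).round(3))
im=cv2.imread('pics/w1.png'); cv2.imwrite('pics/c3.png',cv2.resize(im[170:260,265:365],None,fx=6,fy=6,interpolation=3))
```

```text
[0.6259 0.1526 0.045 ] [0.7059 0.1639 0.045 ] [0.08   0.0114]
[0.6264 0.0929 0.045 ] [0.7068 0.1029 0.045 ] [0.0804 0.01  ]
[0.6273 0.0508 0.045 ] [0.7072 0.06   0.045 ] [0.0799 0.0092]
[ 0.6289 -0.0967  0.045 ] [ 0.7091 -0.0892  0.045 ] [0.0802 0.0075]
[[ 0.6659  0.1582  0.045 ]
 [ 0.6666  0.0979  0.045 ]
 [ 0.6673  0.0554  0.045 ]
 [ 0.669  -0.0929  0.045 ]]
x=-0.0123*y+0.6679
[[ 0.662  0.011  0.067]
 [ 0.663 -0.007  0.067]]
```

View pics/c3.png

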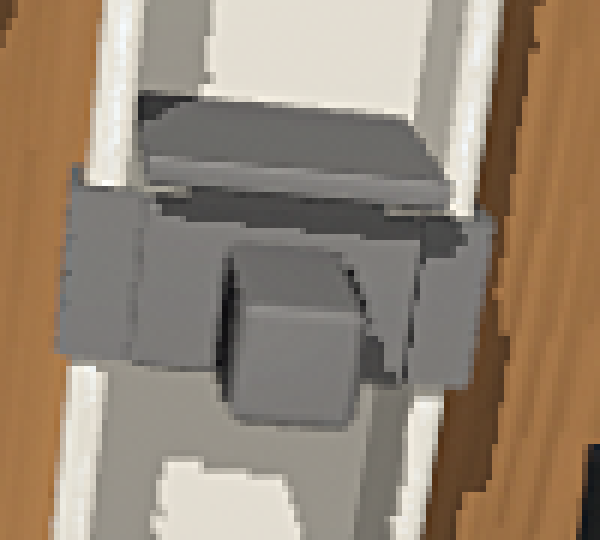

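Run:
```python
from h import *
T=np.load('pics/w1.npy')
P=onz('wrist',[(305.5,221),(325.3,222),(323.7,241.3),(303.7,240)],.098,T); print(P.round(4),P.mean(0))
print(onz('wrist',[(290,198),(339,204)],.067,T).round(4))
```

```text
[[ 0.657   0.0011  0.098 ]
 [ 0.6787  0.0021  0.098 ]
 [ 0.6804 -0.0205  0.098 ]
 [ 0.658  -0.0211  0.098 ]] [ 0.6685164  -0.00959035  0.098     ]
[[0.6394 0.0168 0.067 ]
 [0.6976 0.0158 0.067 ]]
```

Call:
{"method": "apply_moves", "body": {"delta_pos": [[0.1125,-0.109,0],[0.1125,-0.109,-0.1],[0.1125,-0.109,-0.2],[0.1125,-0.109,-0.3],[0.1125,-0.109,-0.38],[0.1125,-0.109,-0.46],[0.1125,-0.109,-0.51],[0.1125,-0.109,-0.51]], "dr": [[0,0,-0.18],[0,0,-0.18],[0,0,-0.18],[0,0,-0.18],[0,0,-0.18],[0,0,-0.18],[0,0,-0.18],[0,0,-0.18]], "jaw": [1,1,0.8,0.6,0.6,0.6,0.6,0.6]}}

```text
time: 2.2
tool_pos: [0.6632, -0.0046, 0.0655]
tool_rot: [-3.132, -0.002, 1.589]
contact_force: [-0.6, 0.9, -0.1]
opening: 0.0573
grip_force: 0.0
```

Call:
{"method": "apply_moves", "body": {"delta_pos": [[0,0,0],[0,0,0],[0,0,0],[0,0,0],[0,0,0],[0,0,0],[0,0,0],[0,0,0]], "dr": [[0,0,0],[0,0,0],[0,0,0],[0,0,0],[0,0,0],[0,0,0],[0,0,0],[0,0,0]], "jaw": [0.4,0.2,0.2,0.2,0.2,0.2,0.2,0.2], "force": 8}}

```text
time: 2.87
tool_pos: [0.6685, -0.0071, 0.0719]
tool_rot: [3.138, 0.0, 1.587]
contact_force: [3.8, 1.3, 6.2]
opening: 0.0239
grip_force: 8.0
```

Call:
{"method": "apply_moves", "body": {"delta_pos": [[0,-0.03,0.005],[0.001,-0.08,0.005],[0.002,-0.13,0.005],[0.002,-0.18,0.005],[0.003,-0.23,0.005],[0.0035,-0.28,0.005],[0.004,-0.33,0.005],[0.0043,-0.35,0.005]], "dr": [[0,0,0],[0,0,0],[0,0,0],[0,0,0],[0,0,0],[0,0,0],[0,0,0],[0,0,0]], "jaw": [0.2,0.2,0.2,0.2,0.2,0.2,0.2,0.2]}}

```text
time: 3.53
tool_pos: [0.67, -0.1492, 0.0723]
tool_rot: [3.139, 0.0, 1.585]
contact_force: [6.3, 4.3, -0.9]
opening: 0.0243
grip_force: 8.0
```

Call:
{"method": "apply_moves", "body": {"delta_pos": [[0,0,0],[0,0,0],[0,0,0],[0,0,0]], "dr": [[0,0,0],[0,0,0],[0,0,0],[0,0,0]], "jaw": [0.2,0.2,0.2,0.2]}}

```text
time: 3.87
tool_pos: [0.67, -0.1481, 0.0723]
tool_rot: [3.139, 0.001, 1.586]
contact_force: [4.2, -1.8, -1.9]
opening: 0.0238
grip_force: 8.0
```

Call:
{"method": "apply_moves", "body": {"delta_pos": [[0,0,0],[0,0,0],[0,0,0],[0,0,0],[0,0,0],[0,0,0],[0,0,0],[0,0,0]], "dr": [[0,0,0],[0,0,0],[0,0,0],[0,0,0],[0,0,0],[0,0,0],[0,0,0],[0,0,0]], "jaw": [0.4,0.6,0.8,0.8,0.8,0.8,0.8,0.8]}}

```text
time: 4.53
tool_pos: [0.6689, -0.1471, 0.0724]
tool_rot: [3.142, -0.0, 1.587]
contact_force: [0.3, -0.4, -0.0]
opening: 0.0716
grip_force: 0.0
```

Call:
{"method": "apply_moves", "body": {"delta_pos": [[0,0,0.1],[0,0,0.2],[-0.06,0.03,0.28],[-0.14,0.06,0.3],[-0.22,0.09,0.3],[-0.3,0.12,0.3],[-0.3325,0.1325,0.3],[-0.3325,0.1325,0.25]], "dr": [[0,0,0],[0,0,0],[0,0,0],[0,0,0],[0,0,0],[0,0,0],[0,0,0],[0,0,0]], "jaw": [0.8,0.8,1,1,1,1,1,1]}}

```text
time: 5.2
tool_pos: [0.5352, -0.0933, 0.1763]
tool_rot: [3.136, 0.002, 1.588]
contact_force: [1.7, -0.1, 0.7]
opening: 0.0916
grip_force: 0.0
```

Run:
```python
from h import *
print(pose()[0]['tool_pos'],pose()[0]['contact_force'])
im=eyes.read_camera('top'); cv2.imwrite('pics/t2.png',im[:,:,::-1])
s,T=pose(); w=eyes.read_camera('wrist'); cv2.imwrite('pics/w2.png',w[:,:,::-1]); np.save('pics/w2.npy',T)
```

```text
[ 0.53517326 -0.0933491   0.17630797] [ 1.67988968 -0.07233922  0.71258837]
```

View pics/w2.png

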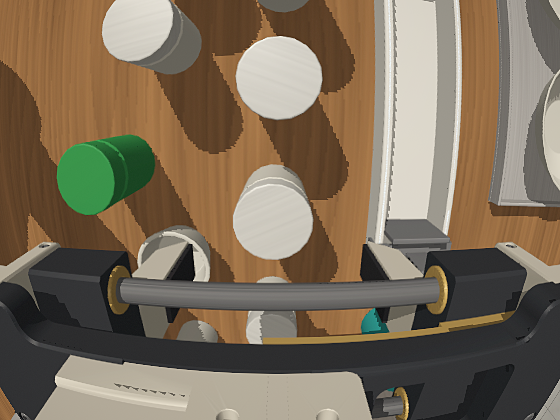

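Jar C's lid is at (273,220), jar B's at (279,77) and jar D's at (139,28).

Run:
```python
from h import *
T=np.load('pics/w2.npy')
print(onz('wrist',[(273,220),(279,77),(139,28),(233,220),(313,220)],.096,T).round(4))
print(T[:3,3])
```

```text
[[ 0.5309 -0.0948  0.096 ]
 [ 0.5334  0.0101  0.096 ]
 [ 0.4281  0.053   0.096 ]
 [ 0.5006 -0.0954  0.096 ]
 [ 0.561  -0.0942  0.096 ]]
[ 0.53391747 -0.09322852  0.17058354]
```

Call:
{"method": "apply_moves", "body": {"delta_pos": [[-0.0125,-0.002,-0.08],[-0.0125,-0.002,-0.16],[-0.0125,-0.002,-0.23],[-0.0125,-0.002,-0.28],[-0.0125,-0.002,-0.296],[-0.0125,-0.002,-0.296],[-0.0125,-0.002,-0.296],[-0.0125,-0.002,-0.296]], "dr": [[0,0,0],[0,0,0],[0,0,0],[0,0,0],[0,0,0],[0,0,0],[0,0,0],[0,0,0]], "jaw": [1,1,1,1,1,1,0.6,0.6], "force": 20}}

```text
time: 5.97
tool_pos: [0.5322, -0.0954, 0.0555]
tool_rot: [3.139, 0.001, 1.587]
contact_force: [-0.7, 0.8, -0.2]
opening: 0.0823
grip_force: 0.0
```

Call:
{"method": "apply_moves", "body": {"delta_pos": [[0,0,0],[0,0,0],[0,0,0],[0,0,0.04],[0,0,0.12],[0,0,0.2],[0,0,0.2],[0,0,0.2]], "dr": [[0,0,0],[0,0,0],[0,0,0],[0,0,0],[0,0,0],[0,0,0],[0,0,0],[0,0,0]], "jaw": [0.5,0.5,0.5,0.5,0.5,0.5,0.5,0.5]}}

```text
time: 6.63
tool_pos: [0.5316, -0.0951, 0.1353]
tool_rot: [3.138, 0.001, 1.587]
contact_force: [0.1, 0.2, -4.6]
opening: 0.0617
grip_force: 20.0
```

Call:
{"method": "apply_moves", "body": {"delta_pos": [[0,0,0],[0,0,0],[0,0,0],[0,0,0]], "dr": [[0,0,0],[0,0,0],[0,0,0],[0,0,0]], "jaw": [0.5,0.5,0.5,0.5]}}

```text
time: 6.97
tool_pos: [0.5303, -0.0947, 0.1326]
tool_rot: [-3.139, -0.001, 1.587]
contact_force: [1.3, -0.6, -4.0]
opening: 0.0617
grip_force: 20.0
```

Call:
{"method": "apply_moves", "body": {"delta_pos": [[0.08,0,0.02],[0.17,0,0.05],[0.26,0.04,0.05],[0.33,0.12,0.05],[0.342,0.21,0.05],[0.342,0.3,0.05],[0.342,0.39,0.05],[0.342,0.48,0.05]], "dr": [[0,0,0],[0,0,0],[0,0,0],[0,0,0],[0,0,0],[0,0,0],[0,0,0],[0,0,0]], "jaw": [0.5,0.5,0.5,0.5,0.5,0.5,0.5,0.5]}}

```text
time: 7.63
tool_pos: [0.6672, 0.0987, 0.1524]
tool_rot: [-3.139, 0.0, 1.587]
contact_force: [1.4, 0.1, -4.2]
opening: 0.0616
grip_force: 20.0
```

Call:
{"method": "apply_moves", "body": {"delta_pos": [[0,0.08,0],[0,0.114,0],[0,0.114,0],[0,0.114,0],[0,0.114,0],[0,0.114,0]], "dr": [[0,0,0],[0,0,0],[0,0,0],[0,0,0],[0,0,0],[0,0,0]], "jaw": [0.5,0.5,0.5,0.5,0.5,0.5]}}

```text
time: 8.13
tool_pos: [0.6678, 0.1411, 0.1536]
tool_rot: [-3.141, 0.001, 1.585]
contact_force: [0.7, 0.5, -4.7]
opening: 0.0613
grip_force: 20.0
```

Run:
```python
from h import *
s,T=pose(); print(s['tool_pos'],s['tool_rot'],s['contact_force'])
w=eyes.read_camera('wrist'); cv2.imwrite('pics/w3.png',w[:,:,::-1]); np.save('pics/w3.npy',T)
```

```text
[0.66782268 0.14106659 0.15360874] [-3.14105523e+00  5.15889323e-04  1.58507702e+00] [ 0.69108788  0.51553745 -4.72091927]
```

View pics/w3.png

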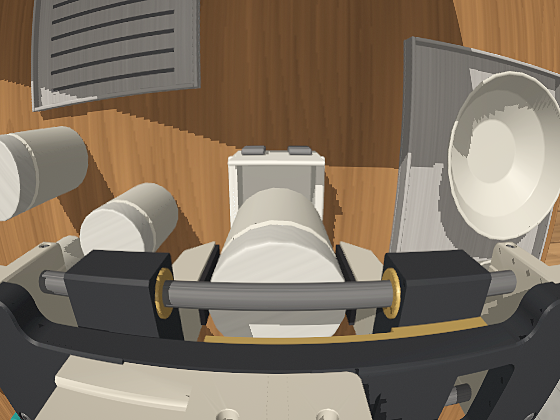

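Jar and bin are aligned: inner walls at columns 242 and 316, jar centre at about 278. I'll descend in stages and watch the force.

Call:
{"method": "apply_moves", "body": {"delta_pos": [[-0.0023,0,-0.05],[-0.0023,0,-0.09],[-0.0023,0,-0.12],[-0.0023,0,-0.14],[-0.0023,0,-0.16],[-0.0023,0,-0.175],[-0.0023,0,-0.175]], "dr": [[0,0,0],[0,0,0],[0,0,0],[0,0,0],[0,0,0],[0,0,0],[0,0,0]], "jaw": [0.5,0.5,0.5,0.5,0.5,0.5,0.5]}}

```text
time: 8.77
tool_pos: [0.6663, 0.1424, 0.0827]
tool_rot: [-3.14, 0.0, 1.587]
contact_force: [-0.4, 0.1, -5.0]
opening: 0.0618
grip_force: 20.0
```

Call:
{"method": "apply_moves", "body": {"delta_pos": [[0,0,-0.02],[0,0,-0.04],[0,0,-0.055],[0,0,-0.059],[0,0,-0.059]], "dr": [[0,0,0],[0,0,0],[0,0,0],[0,0,0],[0,0,0]], "jaw": [0.5,0.5,0.5,0.5,0.5]}}

```text
time: 9.18
tool_pos: [0.6667, 0.1427, 0.0601]
tool_rot: [-3.141, 0.0, 1.587]
contact_force: [0.1, 0.0, -4.9]
opening: 0.062
grip_force: 20.0
```

Call:
{"method": "apply_moves", "body": {"delta_pos": [[0,0,-0.003],[0,0,-0.006],[0,0,-0.009],[0,0,-0.009]], "dr": [[0,0,0],[0,0,0],[0,0,0],[0,0,0]], "jaw": [0.5,0.5,0.5,0.5]}}

```text
time: 9.52
tool_pos: [0.6675, 0.1429, 0.0596]
tool_rot: [3.139, -0.0, 1.587]
contact_force: [-3.7, 0.5, 9.5]
opening: 0.0616
grip_force: 20.0
```

Call:
{"method": "apply_moves", "body": {"delta_pos": [[0,0,0],[0,0,0],[0,0,0],[0,0,0],[0,0,0.08],[0,0,0.18],[0,0,0.28],[-0.06,-0.06,0.3]], "dr": [[0,0,0],[0,0,0],[0,0,0],[0,0,0],[0,0,0],[0,0,0],[0,0,0],[0,0,0]], "jaw": [0.8,0.9,0.9,0.9,0.9,0.9,0.9,1]}}

```text
time: 10.18
tool_pos: [0.6493, 0.1218, 0.185]
tool_rot: [3.124, -0.002, 1.59]
contact_force: [0.0, -1.5, 1.7]
opening: 0.0859
grip_force: 0.0
```

Call:
{"method": "apply_moves", "body": {"delta_pos": [[-0.07,-0.07,0],[-0.14,-0.14,0],[-0.21,-0.21,0],[-0.272,-0.271,-0.01],[-0.272,-0.271,-0.01],[-0.272,-0.271,-0.01]], "dr": [[0,0,0],[0,0,0],[0,0,0],[0,0,0],[0,0,0],[0,0,0]], "jaw": [1,1,1,1,1,1]}}

```text
time: 10.68
tool_pos: [0.5332, 0.0091, 0.1731]
tool_rot: [3.141, -0.0, 1.584]
contact_force: [0.7, 0.6, -0.0]
opening: 0.092
grip_force: 0.0
```

```bash
cat >> h.py <<'E'
def find(name,exp,tag):
    s,T=pose(); im=eyes.read_camera('wrist')[:,:,::-1].copy(); cv2.imwrite(f'pics/{name}.png',im); np.save(f'pics/{name}.npy',T)
    print('tcp',s['tool_pos'].round(4),'rot',s['tool_rot'].round(3),'F',s['contact_force'].round(1),s['time'])
    pc=projw([*exp,.096],T)[0]; r=np.linalg.norm(projw([exp[0]+.031,exp[1],.096],T)[0]-pc)
    g=cv2.GaussianBlur(cv2.cvtColor(im,6),(5,5),0)
    c=cv2.HoughCircles(g,cv2.HOUGH_GRADIENT,1,15,param1=80,param2=12,minRadius=int(r*.85),maxRadius=int(r*1.15))[0]
    c=c[np.argsort(np.linalg.norm(c[:,:2]-pc,axis=1))][:4]
    print(tag,'expect px',pc.round(),r.round(1)); 
    for k in c: print(k, onz('wrist',k[:2],.096,T)[0].round(4))
E
python3 - <<'E'
from h import *
find('w4',(.534,.0105),'B')
E
```

```text
tcp [0.5332 0.0091 0.1731] rot [ 3.141 -0.     1.584] F [ 0.7  0.6 -0. ] 10.6833
B expect px [278. 215.] 40.7
[277.5 214.5  39.9] [0.5336 0.0112 0.096 ]
[269.5 193.5  37.7] [0.5274 0.0274 0.096 ]
[238.5 141.5  37.7] [0.5046 0.0659 0.096 ]
[341.5 297.5  37.2] [ 0.5893 -0.0626  0.096 ]
```

Call:
{"method": "apply_moves", "body": {"delta_pos": [[0,0.005,-0.08],[0,0.005,-0.16],[0,0.005,-0.23],[0,0.005,-0.28],[0,0.005,-0.296],[0,0.005,-0.296],[0,0.005,-0.296],[0,0.005,-0.296]], "dr": [[0,0,0],[0,0,0],[0,0,0],[0,0,0],[0,0,0],[0,0,0],[0,0,0],[0,0,0]], "jaw": [1,1,1,1,1,1,0.6,0.6]}}

```text
time: 11.4
tool_pos: [0.5354, 0.0125, 0.0557]
tool_rot: [3.139, 0.0, 1.587]
contact_force: [0.6, 0.2, -0.1]
opening: 0.0832
grip_force: 0.0
```

Call:
{"method": "apply_moves", "body": {"delta_pos": [[0,0,0],[0,0,0],[0,0,0],[0,0,0.04],[0,0,0.12],[0,0,0.2],[0,0,0.24],[0,0,0.24]], "dr": [[0,0,0],[0,0,0],[0,0,0],[0,0,0],[0,0,0],[0,0,0],[0,0,0],[0,0,0]], "jaw": [0.5,0.5,0.5,0.5,0.5,0.5,0.5,0.5]}}

```text
time: 12.07
tool_pos: [0.5362, 0.012, 0.1546]
tool_rot: [3.133, 0.001, 1.587]
contact_force: [1.6, -0.2, -1.2]
opening: 0.0617
grip_force: 20.0
```

Call:
{"method": "apply_moves", "body": {"delta_pos": [[0,0,0],[0,0,0],[0,0,0],[0,0,0]], "dr": [[0,0,0],[0,0,0],[0,0,0],[0,0,0]], "jaw": [0.5,0.5,0.5,0.5]}}

```text
time: 12.4
tool_pos: [0.5332, 0.0123, 0.1489]
tool_rot: [-3.139, -0.0, 1.587]
contact_force: [-0.9, -0.6, -1.2]
opening: 0.0613
grip_force: 20.0
```

-1.2 N means jar B is empty, so it goes to the tray.

Call:
{"method": "apply_moves", "body": {"delta_pos": [[0,0,0.08],[0,0,0.13],[-0.02,0.08,0.13],[-0.04,0.17,0.13],[-0.07,0.27,0.13],[-0.1,0.37,0.13],[-0.13,0.47,0.13],[-0.15,0.57,0.13]], "dr": [[0,0,0],[0,0,0],[0,0,0],[0,0,0],[0,0,0],[0,0,0],[0,0,0],[0,0,0]], "jaw": [0.5,0.5,0.5,0.5,0.5,0.5,0.5,0.5]}}

```text
time: 13.07
tool_pos: [0.4724, 0.2418, 0.2015]
tool_rot: [-3.14, 0.001, 1.586]
contact_force: [1.1, 0.9, -0.8]
opening: 0.0615
grip_force: 20.0
```

Call:
{"method": "apply_moves", "body": {"delta_pos": [[-0.02,0.1,0],[-0.04,0.2,0],[-0.06,0.3,0],[-0.06,0.39,0],[-0.06,0.4,-0.08],[-0.06,0.4,-0.16],[-0.06,0.4,-0.24],[-0.06,0.4,-0.27]], "dr": [[0,0,0],[0,0,0],[0,0,0],[0,0,0],[0,0,0],[0,0,0],[0,0,0],[0,0,0]], "jaw": [0.5,0.5,0.5,0.5,0.5,0.5,0.5,0.5]}}

```text
time: 13.73
tool_pos: [0.4471, 0.3988, 0.0884]
tool_rot: [-3.134, 0.005, 1.588]
contact_force: [-0.7, 0.1, -1.8]
opening: 0.0618
grip_force: 20.0
```

Call:
{"method": "apply_moves", "body": {"delta_pos": [[0,0,-0.03],[0,0,-0.06],[0,0,-0.075],[0,0,-0.081],[0,0,-0.081],[0,0,-0.081]], "dr": [[0,0,0],[0,0,0],[0,0,0],[0,0,0],[0,0,0],[0,0,0]], "jaw": [0.5,0.5,0.5,0.5,0.5,0.5]}}

```text
time: 14.23
tool_pos: [0.4502, 0.4004, 0.0623]
tool_rot: [3.141, -0.0, 1.587]
contact_force: [0.0, -0.5, -1.0]
opening: 0.0617
grip_force: 20.0
```

Call:
{"method": "apply_moves", "body": {"delta_pos": [[0,0,-0.004],[0,0,-0.007],[0,0,-0.007],[0,0,-0.007]], "dr": [[0,0,0],[0,0,0],[0,0,0],[0,0,0]], "jaw": [0.5,0.5,0.5,0.5]}}

```text
time: 14.57
tool_pos: [0.4503, 0.4005, 0.0597]
tool_rot: [3.141, -0.001, 1.587]
contact_force: [0.2, 0.2, 0.2]
opening: 0.0616
grip_force: 20.0
```

Call:
{"method": "apply_moves", "body": {"delta_pos": [[0,0,0],[0,0,0],[0,0,0],[0,0,0],[0,0,0.08],[0,0,0.18],[0,0,0.28],[0.03,-0.08,0.32]], "dr": [[0,0,0],[0,0,0],[0,0,0],[0,0,0],[0,0,0],[0,0,0],[0,0,0],[0,0,0]], "jaw": [0.8,0.9,0.9,0.9,0.9,0.9,0.9,1]}}

```text
time: 15.23
tool_pos: [0.4622, 0.3731, 0.1929]
tool_rot: [3.135, -0.007, 1.592]
contact_force: [1.6, -0.1, -0.3]
opening: 0.0859
grip_force: 0.0
```

Call:
{"method": "apply_moves", "body": {"delta_pos": [[0.03,-0.1,0],[0.06,-0.2,0],[0.09,-0.3,0],[0.12,-0.4,0],[0.15,-0.5,0],[0.19,-0.6,0],[0.19,-0.62,-0.03],[0.19,-0.62,-0.03]], "dr": [[0,0,0],[0,0,0],[0,0,0],[0,0,0],[0,0,0],[0,0,0],[0,0,0],[0,0,0]], "jaw": [1,1,1,1,1,1,1,1]}}

```text
time: 15.9
tool_pos: [0.5379, 0.117, 0.1736]
tool_rot: [-3.139, 0.001, 1.582]
contact_force: [0.1, 0.9, -0.5]
opening: 0.0919
grip_force: 0.0
```

Call:
{"method": "apply_moves", "body": {"delta_pos": [[0,0,0],[0,0,0],[0,0,0]], "dr": [[0,0,0],[0,0,0],[0,0,0]], "jaw": [1,1,1]}}

```text
time: 16.15
tool_pos: [0.5379, 0.1217, 0.1757]
tool_rot: [3.141, -0.0, 1.589]
contact_force: [-0.6, -0.8, 0.1]
opening: 0.0919
grip_force: 0.0
```

Run:
```python
from h import *
find('w5',(.538,.12),'A')
im=eyes.read_camera('top'); cv2.imwrite('pics/t5.png',im[:,:,::-1])
```

```text
tcp [0.5379 0.1217 0.1757] rot [ 3.141 -0.     1.589] F [-0.6 -0.8  0.1] 16.15
A expect px [277. 218.] 40.2
[274.5 211.5  41. ] [0.536  0.1253 0.096 ]
[331.5 154.5  42.1] [0.5772 0.17   0.096 ]
[146.5 232.5  39.9] [0.4306 0.105  0.096 ]
[409.5 237.5  42.1] [0.6483 0.1047 0.096 ]
```

View pics/t5.png

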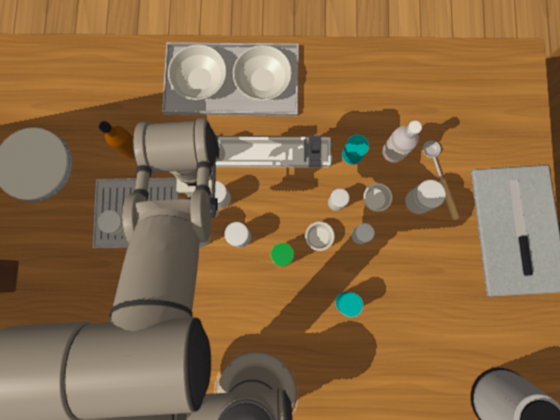

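Call:
{"method": "apply_moves", "body": {"delta_pos": [[-0.003,0.008,-0.08],[-0.003,0.008,-0.16],[-0.003,0.008,-0.23],[-0.003,0.008,-0.28],[-0.003,0.008,-0.298],[-0.003,0.008,-0.298],[-0.003,0.008,-0.298],[-0.003,0.008,-0.298]], "dr": [[0,0,0],[0,0,0],[0,0,0],[0,0,0],[0,0,0],[0,0,0],[0,0,0],[0,0,0]], "jaw": [0.95,0.95,0.95,0.95,0.95,0.95,0.6,0.6]}}

```text
time: 16.92
tool_pos: [0.5379, 0.1239, 0.0576]
tool_rot: [3.139, -0.0, 1.587]
contact_force: [0.5, 0.9, 0.4]
opening: 0.0779
grip_force: 0.0
```

Call:
{"method": "apply_moves", "body": {"delta_pos": [[0,0,0],[0,0,0],[0,0,0],[0,0,0.04],[0,0,0.12],[0,0,0.2],[0,0,0.24],[0,0,0.24]], "dr": [[0,0,0],[0,0,0],[0,0,0],[0,0,0],[0,0,0],[0,0,0],[0,0,0],[0,0,0]], "jaw": [0.5,0.5,0.5,0.5,0.5,0.5,0.5,0.5]}}

```text
time: 17.58
tool_pos: [0.5391, 0.1237, 0.1562]
tool_rot: [3.133, -0.001, 1.587]
contact_force: [0.7, -0.6, -2.3]
opening: 0.0616
grip_force: 20.0
```

Call:
{"method": "apply_moves", "body": {"delta_pos": [[0,0,0],[0,0,0],[0,0,0],[0,0,0]], "dr": [[0,0,0],[0,0,0],[0,0,0],[0,0,0]], "jaw": [0.5,0.5,0.5,0.5]}}

```text
time: 17.92
tool_pos: [0.536, 0.1234, 0.1504]
tool_rot: [-3.139, 0.0, 1.587]
contact_force: [0.6, -0.0, -2.5]
opening: 0.0618
grip_force: 20.0
```

Call:
{"method": "apply_moves", "body": {"delta_pos": [[0,0,0.1],[0,0,0.11],[0,0,0.11],[0,0,0.11],[0,0,0.11],[0,0,0.11]], "dr": [[0,0,0],[0,0,0],[0,0,0],[0,0,0],[0,0,0],[0,0,0]], "jaw": [0.5,0.5,0.5,0.5,0.5,0.5]}}

```text
time: 18.42
tool_pos: [0.536, 0.1234, 0.1945]
tool_rot: [-3.139, 0.0, 1.587]
contact_force: [-0.2, -0.2, -2.5]
opening: 0.0619
grip_force: 20.0
```

Call:
{"method": "apply_moves", "body": {"delta_pos": [[0,0,0],[0,0,0],[0,0,0]], "dr": [[0,0,0],[0,0,0],[0,0,0]], "jaw": [0.5,0.5,0.5]}}

```text
time: 18.67
tool_pos: [0.5367, 0.1234, 0.1955]
tool_rot: [-3.141, 0.0, 1.587]
contact_force: [0.1, -0.4, -2.1]
opening: 0.0618
grip_force: 20.0
```

Call:
{"method": "apply_moves", "body": {"delta_pos": [[0,0,0],[0,0,0],[0,0,0]], "dr": [[0,0,0],[0,0,0],[0,0,0]], "jaw": [0.5,0.5,0.5]}}

```text
time: 18.92
tool_pos: [0.5368, 0.1235, 0.196]
tool_rot: [3.141, -0.0, 1.587]
contact_force: [-0.9, -0.2, -1.3]
opening: 0.0615
grip_force: 20.0
```

Call:
{"method": "apply_moves", "body": {"delta_pos": [[0,0,0],[0,0,0],[0,0,0]], "dr": [[0,0,0],[0,0,0],[0,0,0]], "jaw": [0.5,0.5,0.5]}}

```text
time: 19.17
tool_pos: [0.5368, 0.1235, 0.196]
tool_rot: [3.141, -0.0, 1.587]
contact_force: [-0.5, -0.7, -1.5]
opening: 0.062
grip_force: 20.0
```

Call:
{"method": "apply_moves", "body": {"delta_pos": [[0,0,0],[0,0,0],[0,0,0]], "dr": [[0,0,0],[0,0,0],[0,0,0]], "jaw": [0.5,0.5,0.5]}}

```text
time: 19.42
tool_pos: [0.5368, 0.1235, 0.196]
tool_rot: [3.141, 0.0, 1.587]
contact_force: [-0.4, 1.0, -1.5]
opening: 0.0618
grip_force: 20.0
```

The readings average about -1.9 N, so jar A is empty too; it goes to the tray.

Call:
{"method": "apply_moves", "body": {"delta_pos": [[-0.03,0.07,0],[-0.08,0.15,0],[-0.12,0.23,0],[-0.16,0.31,0],[-0.2,0.39,0],[-0.217,0.446,0],[-0.217,0.446,-0.06],[-0.217,0.446,-0.14]], "dr": [[0,0,0],[0,0,0],[0,0,0],[0,0,0],[0,0,0],[0,0,0],[0,0,0],[0,0,0]], "jaw": [0.5,0.5,0.5,0.5,0.5,0.5,0.5,0.5]}}

```text
time: 20.08
tool_pos: [0.4512, 0.3045, 0.1421]
tool_rot: [3.135, -0.003, 1.59]
contact_force: [1.4, -0.4, -2.6]
opening: 0.062
grip_force: 20.0
```

Call:
{"method": "apply_moves", "body": {"delta_pos": [[0,0,-0.06],[0,0,-0.12],[0,0,-0.16],[0,0,-0.18],[0,0,-0.187],[0,0,-0.19],[0,0,-0.193],[0,0,-0.193]], "dr": [[0,0,0],[0,0,0],[0,0,0],[0,0,0],[0,0,0],[0,0,0],[0,0,0],[0,0,0]], "jaw": [0.5,0.5,0.5,0.5,0.5,0.5,0.5,0.5]}}

```text
time: 20.75
tool_pos: [0.4507, 0.3022, 0.0637]
tool_rot: [3.14, -0.001, 1.587]
contact_force: [-1.0, 1.1, -1.6]
opening: 0.0619
grip_force: 20.0
```

Call:
{"method": "apply_moves", "body": {"delta_pos": [[0,0,-0.002],[0,0,-0.004],[0,0,-0.004],[0,0,-0.004]], "dr": [[0,0,0],[0,0,0],[0,0,0],[0,0,0]], "jaw": [0.5,0.5,0.5,0.5]}}

```text
time: 21.08
tool_pos: [0.4501, 0.3019, 0.0614]
tool_rot: [3.141, -0.0, 1.587]
contact_force: [0.4, 0.6, -1.3]
opening: 0.0614
grip_force: 20.0
```

Call:
{"method": "apply_moves", "body": {"delta_pos": [[0,0,-0.002],[0,0,-0.004],[0,0,-0.004],[0,0,-0.004]], "dr": [[0,0,0],[0,0,0],[0,0,0],[0,0,0]], "jaw": [0.5,0.5,0.5,0.5]}}

```text
time: 21.42
tool_pos: [0.4502, 0.3019, 0.061]
tool_rot: [3.141, -0.0, 1.587]
contact_force: [-2.9, -2.6, 10.0]
opening: 0.0616
grip_force: 20.0
```

Call:
{"method": "apply_moves", "body": {"delta_pos": [[0,0,0],[0,0,0],[0,0,0],[0,0,0],[0,0,0.08],[0,0,0.18],[0,0,0.28],[0,-0.08,0.32]], "dr": [[0,0,0],[0,0,0],[0,0,0],[0,0,0],[0,0,0],[0,0,0],[0,0,0],[0,0,0]], "jaw": [0.8,0.9,0.9,0.9,0.9,0.9,0.9,1]}}

```text
time: 22.08
tool_pos: [0.4521, 0.2739, 0.1927]
tool_rot: [3.133, -0.005, 1.59]
contact_force: [0.4, 0.2, 0.9]
opening: 0.0858
grip_force: 0.0
```

Call:
{"method": "apply_moves", "body": {"delta_pos": [[-0.01,-0.1,0],[-0.02,-0.2,0],[-0.03,-0.3,0],[-0.04,-0.4,0],[-0.05,-0.5,0],[-0.05,-0.54,-0.03],[-0.05,-0.54,-0.03],[-0.05,-0.54,-0.03]], "dr": [[0,0,0],[0,0,0],[0,0,0],[0,0,0],[0,0,0],[0,0,0],[0,0,0],[0,0,0]], "jaw": [1,1,1,1,1,1,1,1]}}

```text
time: 22.75
tool_pos: [0.4298, 0.0534, 0.1754]
tool_rot: [-3.141, -0.0, 1.584]
contact_force: [0.4, -0.1, -0.1]
opening: 0.0918
grip_force: 0.0
```

Run:
```python
from h import *
find('w6',(.431,.055),'D')
```

```text
tcp [0.4298 0.0534 0.1754] rot [-3.141 -0.     1.584] F [ 0.4 -0.1 -0.1] 22.75
D expect px [279. 214.] 40.4
[269.5 206.5  39.7] [0.4239 0.0611 0.096 ]
[268.5 189.5  34.9] [0.4231 0.0743 0.096 ]
[208.5 345.5  38.8] [ 0.3666 -0.0771  0.096 ]
[407.5 292.5  44.3] [ 0.5477 -0.0172  0.096 ]
```

View pics/w6.png

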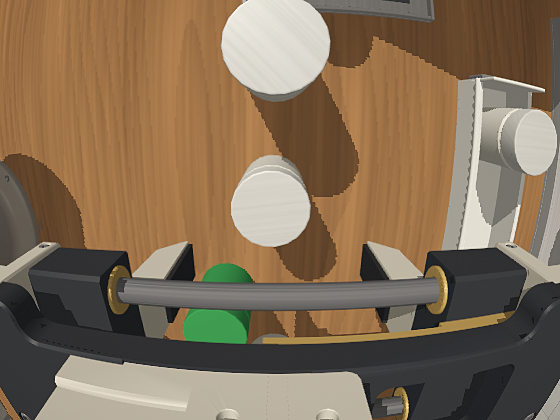

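Jar D's lid is at (270,207), the jar in the bin is upright at (525,140), and green is clear of the gripper.

Call:
{"method": "apply_moves", "body": {"delta_pos": [[-0.0145,0.019,-0.08],[-0.0145,0.019,-0.16],[-0.0145,0.019,-0.23],[-0.0145,0.019,-0.28],[-0.0145,0.019,-0.298],[-0.0145,0.019,-0.298],[-0.0145,0.019,-0.298],[-0.0145,0.019,-0.298]], "dr": [[0,0,0],[0,0,0],[0,0,0],[0,0,0],[0,0,0],[0,0,0],[0,0,0],[0,0,0]], "jaw": [1,1,1,1,1,1,0.6,0.6]}}

```text
time: 23.47
tool_pos: [0.4254, 0.0619, 0.0576]
tool_rot: [3.139, 0.0, 1.588]
contact_force: [0.2, 0.8, -0.2]
opening: 0.0834
grip_force: 0.0
```

Call:
{"method": "apply_moves", "body": {"delta_pos": [[0,0,0],[0,0,0],[0,0,0],[0,0,0.04],[0,0,0.12],[0,0,0.2],[0,0,0.28],[0,0,0.33]], "dr": [[0,0,0],[0,0,0],[0,0,0],[0,0,0],[0,0,0],[0,0,0],[0,0,0],[0,0,0]], "jaw": [0.5,0.5,0.5,0.5,0.5,0.5,0.5,0.5]}}

```text
time: 24.13
tool_pos: [0.4246, 0.0614, 0.1912]
tool_rot: [3.139, 0.0, 1.587]
contact_force: [0.9, -0.3, -4.7]
opening: 0.0616
grip_force: 20.0
```

Call:
{"method": "apply_moves", "body": {"delta_pos": [[0,0,0],[0,0,0],[0,0,0],[0,0,0]], "dr": [[0,0,0],[0,0,0],[0,0,0],[0,0,0]], "jaw": [0.5,0.5,0.5,0.5]}}

```text
time: 24.47
tool_pos: [0.423, 0.0615, 0.1866]
tool_rot: [-3.138, -0.0, 1.587]
contact_force: [0.9, 0.1, -5.0]
opening: 0.0619
grip_force: 20.0
```

Call:
{"method": "apply_moves", "body": {"delta_pos": [[0,0,0],[0,0,0],[0,0,0]], "dr": [[0,0,0],[0,0,0],[0,0,0]], "jaw": [0.5,0.5,0.5]}}

```text
time: 24.72
tool_pos: [0.4239, 0.0615, 0.1876]
tool_rot: [-3.14, -0.0, 1.587]
contact_force: [0.1, -0.7, -4.6]
opening: 0.062
grip_force: 20.0
```

Call:
{"method": "apply_moves", "body": {"delta_pos": [[0,0,0],[0,0,0],[0,0,0]], "dr": [[0,0,0],[0,0,0],[0,0,0]], "jaw": [0.5,0.5,0.5]}}

```text
time: 24.97
tool_pos: [0.4242, 0.0615, 0.1883]
tool_rot: [-3.142, -0.0, 1.587]
contact_force: [0.6, -0.7, -3.9]
opening: 0.0613
grip_force: 20.0
```

Jar D is full (about -4.5 N), so it goes in the bin.

Call:
{"method": "apply_moves", "body": {"delta_pos": [[0.08,0.01,0],[0.18,0.031,0],[0.28,0.031,0],[0.38,0.031,0],[0.48,0.031,0],[0.57,0.031,-0.03],[0.6085,0.031,-0.06],[0.6085,0.031,-0.1]], "dr": [[0,0,0],[0,0,0],[0,0,0],[0,0,0],[0,0,0],[0,0,0],[0,0,0],[0,0,0]], "jaw": [0.5,0.5,0.5,0.5,0.5,0.5,0.5,0.5]}}

```text
time: 25.63
tool_pos: [0.6724, 0.0727, 0.1488]
tool_rot: [3.135, 0.002, 1.586]
contact_force: [1.4, -6.8, 14.5]
opening: 0.0617
grip_force: 20.0
```

Call:
{"method": "apply_moves", "body": {"delta_pos": [[0,0,-0.03],[0,0,-0.06],[0,0,-0.06],[0,0,-0.06],[0,0,-0.06]], "dr": [[0,0,0],[0,0,0],[0,0,0],[0,0,0],[0,0,0]], "jaw": [0.5,0.5,0.5,0.5,0.5]}}

```text
time: 26.05
tool_pos: [0.6679, 0.0741, 0.1253]
tool_rot: [3.14, -0.0, 1.587]
contact_force: [0.3, 0.2, -0.2]
opening: 0.0459
grip_force: 0.0
```

The jar has slipped out: it struck something at base height of about 93 mm. I'll look.

Call:
{"method": "apply_moves", "body": {"delta_pos": [[0,0,0.1],[0,0,0.2],[-0.1,-0.1,0.25],[-0.2,-0.2,0.25],[-0.2,-0.25,0.25]], "dr": [[0,0,0],[0,0,0],[0,0,0],[0,0,0],[0,0,0]], "jaw": [0.5,0.5,0.5,0.5,1]}}

```text
time: 26.47
tool_pos: [0.5898, -0.0192, 0.2271]
tool_rot: [3.137, 0.0, 1.59]
contact_force: [0.9, 0.3, 0.6]
opening: 0.0494
grip_force: 0.0
```

Run:
```python
from h import *
s,T=pose(); w=eyes.read_camera('wrist')[:,:,::-1]; cv2.imwrite('pics/w7.png',w); np.save('pics/w7.npy',T); print(T[:3,3])
t=eyes.read_camera('top')[:,:,::-1]; a=eyes.read_camera('side')[:,:,::-1]
cv2.imwrite('pics/t7.png',t);cv2.imwrite('pics/s7.png',a)
cv2.imwrite('pics/m7.png',np.hstack([w[:,100:560][:300],cv2.resize(a[130:280,220:390],(340,300))]))
```

```text
[ 0.58983952 -0.01921796  0.22706802]
```

View pics/m7.png

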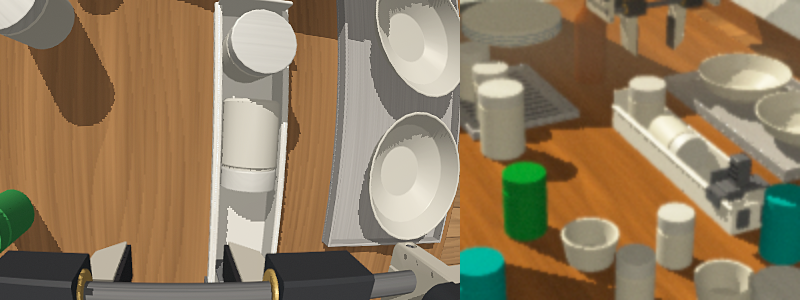

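The picture shows jar D lying in the bin along its length, lid towards the stop; jar C still stands. I'll measure both.

Run:
```python
from h import *
T=np.load('pics/w7.npy')
print('C',onz('wrist',[(363,42)],.1,T).round(4))
print('Dbase top',onz('wrist',[(350,98)],.066,T).round(4),'lid',onz('wrist',[(349,190),(349,170),(349,176)],.05,T).round(4))
im=cv2.imread('pics/w7.png');cv2.imwrite('pics/c7.png',cv2.resize(im[0:290,290:420],None,fx=2.05,fy=2.05,interpolation=3))
```

```text
C [[0.663  0.1266 0.1   ]]
Dbase top [[0.6599 0.0766 0.066 ]] lid [[ 0.6679 -0.0201  0.05  ]
 [ 0.6663  0.0017  0.05  ]
 [ 0.6668 -0.0048  0.05  ]]
```

View pics/c7.png

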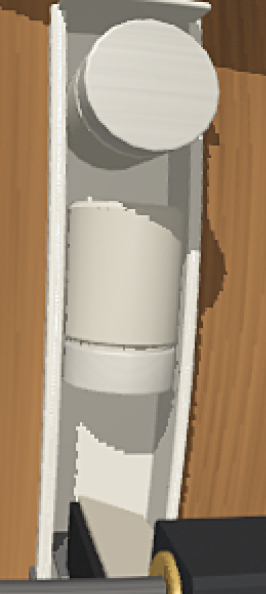

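Call:
{"method": "apply_moves", "body": {"delta_pos": [[0.08,0.02,0],[0.16,0.038,0],[0.197,0.038,-0.06],[0.197,0.038,-0.14],[0.197,0.038,-0.22],[0.197,0.038,-0.3],[0.197,0.038,-0.318],[0.197,0.038,-0.318]], "dr": [[0,0,0],[0,0,0],[0,0,0],[0,0,0],[0,0,0],[0,0,0],[0,0,0],[0,0,0]], "jaw": [1,1,1,1,0.9,0.85,0.85,0.85]}}

```text
time: 27.28
tool_pos: [0.6686, -0.0037, 0.0944]
tool_rot: [-3.137, -0.001, 1.588]
contact_force: [-0.1, 0.7, 0.2]
opening: 0.078
grip_force: 0.0
```

Call:
{"method": "apply_moves", "body": {"delta_pos": [[0,0,0],[0,0,0],[0,0,0],[0,0,0]], "dr": [[0,0,0],[0,0,0],[0,0,0],[0,0,0]], "jaw": [0.85,0.85,0.85,0.85]}}

```text
time: 27.62
tool_pos: [0.6707, -0.0048, 0.099]
tool_rot: [3.138, 0.0, 1.587]
contact_force: [0.2, 0.7, 0.3]
opening: 0.0783
grip_force: 0.0
```

Call:
{"method": "apply_moves", "body": {"delta_pos": [[-0.004,0,-0.05],[-0.004,0,-0.09],[-0.004,0,-0.115],[-0.004,0,-0.125],[-0.004,0,-0.127],[-0.004,0,-0.127]], "dr": [[0,0,0],[0,0,0],[0,0,0],[0,0,0],[0,0,0],[0,0,0]], "jaw": [0.85,0.85,0.85,0.85,0.85,0.85]}}

```text
time: 28.12
tool_pos: [0.6685, -0.0049, 0.0466]
tool_rot: [3.141, 0.0, 1.587]
contact_force: [0.7, 0.8, 0.5]
opening: 0.0779
grip_force: 0.0
```

Call:
{"method": "apply_moves", "body": {"delta_pos": [[0,0,0],[0,0,0],[0,0,0],[0,0,0],[0,0,0],[0,0,0]], "dr": [[0,0,0],[0,0,0],[0,0,0],[0,0,0],[0,0,0],[0,0,0]], "jaw": [0.5,0.4,0.4,0.4,0.4,0.4]}}

```text
time: 28.62
tool_pos: [0.6685, -0.0048, 0.0465]
tool_rot: [3.14, 0.0, 1.587]
contact_force: [-0.2, 0.1, 2.0]
opening: 0.0556
grip_force: 19.0
```

Call:
{"method": "apply_moves", "body": {"delta_pos": [[0,0,0.005],[0,0,0.01],[0,0,0.015],[0,0,0.02],[0,0,0.025],[0,0,0.025]], "dr": [[0,0,0],[0,0,0],[0,0,0],[0,0,0],[0,0,0],[0,0,0]], "jaw": [0.4,0.4,0.4,0.4,0.4,0.4]}}

```text
time: 29.12
tool_pos: [0.6698, -0.0049, 0.0587]
tool_rot: [3.137, 0.001, 1.587]
contact_force: [0.9, 0.4, 11.4]
opening: 0.0371
grip_force: 12.0
```

D is lying down and the 20 N grip slid up its curve. I'll retry with the tips resting on the wall tops and a much firmer grip.

Call:
{"method": "apply_moves", "body": {"delta_pos": [[0,0,0],[0,0,0],[0,0,-0.01],[0,0,-0.02],[0,0,-0.026],[0,0,-0.026]], "dr": [[0,0,0],[0,0,0],[0,0,0],[0,0,0],[0,0,0],[0,0,0]], "jaw": [0.7,0.7,0.7,0.65,0.65,0.65], "force": 3}}

```text
time: 29.62
tool_pos: [0.6681, -0.0048, 0.0452]
tool_rot: [-3.141, -0.0, 1.587]
contact_force: [0.0, -1.0, 2.7]
opening: 0.0594
grip_force: 1.0
```

Call:
{"method": "apply_moves", "body": {"delta_pos": [[0,0,-0.002],[0,0,-0.004],[0,0,-0.004],[0,0,-0.004]], "dr": [[0,0,0],[0,0,0],[0,0,0],[0,0,0]], "jaw": [0.65,0.65,0.65,0.65]}}

```text
time: 29.95
tool_pos: [0.6682, -0.0048, 0.0449]
tool_rot: [3.141, 0.0, 1.587]
contact_force: [-0.9, 0.0, 9.5]
opening: 0.0596
grip_force: 5.0
```

Much better: the opening is 59.4 mm, so the contact is only about 17° above the widest line. I'll squeeze and lift slowly.

Call:
{"method": "apply_moves", "body": {"delta_pos": [[0,0,0],[0,0,0],[0,0,0],[0,0,0]], "dr": [[0,0,0],[0,0,0],[0,0,0],[0,0,0]], "jaw": [0.55,0.5,0.5,0.5], "force": 40}}

```text
time: 30.28
tool_pos: [0.668, -0.0048, 0.0446]
tool_rot: [3.142, 0.0, 1.587]
contact_force: [-1.9, -0.1, 8.1]
opening: 0.0564
grip_force: 39.3
```

Call:
{"method": "apply_moves", "body": {"delta_pos": [[0,0,0.003],[0,0,0.006],[0,0,0.009],[0,0,0.012],[0,0,0.015],[0,0,0.018],[0,0,0.021],[0,0,0.024]], "dr": [[0,0,0],[0,0,0],[0,0,0],[0,0,0],[0,0,0],[0,0,0],[0,0,0],[0,0,0]], "jaw": [0.5,0.5,0.5,0.5,0.5,0.5,0.5,0.5]}}

```text
time: 30.95
tool_pos: [0.668, -0.0048, 0.0535]
tool_rot: [-3.141, 0.0, 1.587]
contact_force: [-0.8, 0.3, -2.7]
opening: 0.0547
grip_force: 36.8
```

It's lifting: the tips are up 9 mm and carry 2.7 N. I'll keep going.

Call:
{"method": "apply_moves", "body": {"delta_pos": [[0,0,0.005],[0,0,0.01],[0,0,0.015],[0,0,0.02],[0,0,0.025],[0,0,0.03],[0,0,0.035],[0,0,0.035]], "dr": [[0,0,0],[0,0,0],[0,0,0],[0,0,0],[0,0,0],[0,0,0],[0,0,0],[0,0,0]], "jaw": [0.5,0.5,0.5,0.5,0.5,0.5,0.5,0.5]}}

```text
time: 31.62
tool_pos: [0.6684, -0.0048, 0.0682]
tool_rot: [3.141, 0.0, 1.587]
contact_force: [0.2, -0.7, 0.0]
opening: 0.046
grip_force: 0.0
```

Run:
```python
from h import *
a=eyes.read_camera('side')[:,:,::-1]; s,T=pose(); w=eyes.read_camera('wrist')[:,:,::-1]
cv2.imwrite('pics/s8.png',a);cv2.imwrite('pics/w8.png',w);np.save('pics/w8.npy',T)
cv2.imwrite('pics/m8.png',np.hstack([cv2.resize(a[130:270,270:400],(371,400)),cv2.resize(w[0:300,130:430],(400,400))]))
```

```text
(no output)
```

View pics/m8.png

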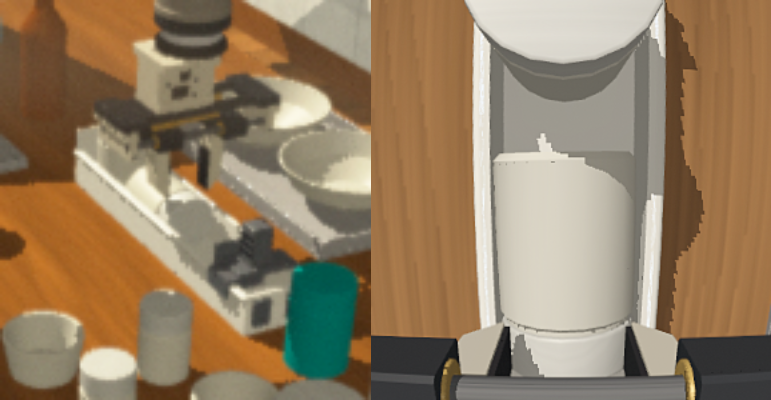

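The jar lifted about 10 mm and then crept out of the grip. I'll check where it lies now, then retry with a 60 N grip and a quick lift so creep has no time to act.

Run:
```python
from h import *
T=np.load('pics/w8.npy'); print(onz('wrist',[(272,118)],.066,T), T[:3,3])
```

```text
[[0.66469816 0.06992585 0.066     ]] [ 0.66826038 -0.00478333  0.06793906]
```

Call:
{"method": "apply_moves", "body": {"delta_pos": [[0,0,0],[0,0,0],[0,0,-0.02],[0,0,-0.04],[0,0,-0.054],[0,0,-0.06],[0,0,-0.062],[0,0,-0.062]], "dr": [[0,0,0],[0,0,0],[0,0,0],[0,0,0],[0,0,0],[0,0,0],[0,0,0],[0,0,0]], "jaw": [0.75,0.75,0.75,0.75,0.7,0.7,0.66,0.66], "force": 5}}

```text
time: 32.38
tool_pos: [0.6697, -0.0047, 0.0449]
tool_rot: [3.137, 0.0, 1.587]
contact_force: [-1.3, 1.6, 12.9]
opening: 0.0608
grip_force: 6.0
```

Call:
{"method": "apply_moves", "body": {"delta_pos": [[0,-0.015,0.004],[0,-0.015,0],[0,-0.015,0],[0,-0.015,0],[0,-0.015,0.06],[0,-0.015,0.13],[0,-0.015,0.18],[0,-0.015,0.2]], "dr": [[0,0,0],[0,0,0],[0,0,0],[0,0,0],[0,0,0],[0,0,0],[0,0,0],[0,0,0]], "jaw": [0.66,0.6,0.45,0.45,0.45,0.45,0.45,0.45], "force": 60}}

```text
time: 33.05
tool_pos: [0.6692, -0.0111, 0.1252]
tool_rot: [3.138, 0.001, 1.587]
contact_force: [0.7, -0.6, 1.4]
opening: 0.0416
grip_force: 0.0
```

Call:
{"method": "apply_moves", "body": {"delta_pos": [[0,0,0],[0,0,0]], "dr": [[0,0,0],[0,0,0]], "jaw": [0.45,0.45]}}

```text
time: 33.22
tool_pos: [0.6675, -0.0108, 0.1215]
tool_rot: [-3.14, -0.0, 1.587]
contact_force: [0.0, -0.5, -0.9]
opening: 0.0414
grip_force: 0.0
```

Call:
{"method": "apply_moves", "body": {"delta_pos": [[0,0.005,-0.05],[0,0.005,-0.1],[0,0.005,-0.15],[0,0.005,-0.18],[0,0.005,-0.19],[0,0.005,-0.193],[0,0.005,-0.193]], "dr": [[0,0,0],[0,0,0],[0,0,0],[0,0,0],[0,0,0],[0,0,0],[0,0,0]], "jaw": [0.8,0.8,0.8,0.8,0.75,0.7,0.66], "force": 5}}

```text
time: 33.8
tool_pos: [0.6665, -0.0086, 0.0452]
tool_rot: [-3.138, -0.0, 1.587]
contact_force: [-2.7, 0.6, 5.5]
opening: 0.062
grip_force: 2.8
```

Run:
```python
from h import *
s,T=pose(); print(s['tool_pos'],s['contact_force'],s['opening'],s['qpos'].round(3))
w=eyes.read_camera('wrist')[:,:,::-1]; cv2.imwrite('pics/w9.png',w); np.save('pics/w9.npy',T)
g=cv2.cvtColor(w,6); print(g[20:250:3,272].tolist())
for r in (100,115,130,150): print(r,onz('wrist',[(272,r)],.066,T)[0].round(4))
```

```text
[ 0.66652015 -0.00861319  0.04515707] [-2.71562132  0.59343106  5.49622825] 0.061986266410457194 [-0.128  0.771  1.3   -0.     1.075 -0.144]
[200, 102, 105, 106, 105, 104, 124, 105, 108, 107, 108, 108, 107, 107, 108, 152, 157, 158, 157, 158, 158, 158, 158, 158, 157, 159, 158, 158, 158, 157, 150, 231, 230, 216, 216, 215, 216, 215, 216, 216, 216, 216, 216, 216, 216, 216, 216, 216, 216, 216, 216, 216, 216, 216, 216, 216, 215, 215, 215, 215, 215, 216, 216, 215, 216, 215, 216, 215, 214, 214, 213, 214, 214, 214, 214, 214, 214]
100 [0.6633 0.0739 0.066 ]
115 [0.6634 0.0676 0.066 ]
130 [0.6635 0.0613 0.066 ]
150 [0.6636 0.0529 0.066 ]
```

Call:
{"method": "apply_moves", "body": {"delta_pos": [[0.004,0,-0.001],[0.004,0,-0.001],[0.004,0,-0.001],[0.004,0,-0.001],[0.004,0,-0.001]], "dr": [[0,0,0],[0,0,0],[0,0,0],[0,0,0],[0,0,0]], "jaw": [0.6,0.45,0.4,0.4,0.4], "force": 50}}

```text
time: 34.27
tool_pos: [0.669, -0.0088, 0.0448]
tool_rot: [-3.14, -0.0, 1.587]
contact_force: [-2.6, -0.1, 5.9]
opening: 0.0561
grip_force: 48.3
```

Call:
{"method": "apply_moves", "body": {"delta_pos": [[0,0,0.01],[0,0,0.025],[0,0,0.045],[0,0,0.065],[0,0,0.085]], "dr": [[0,0,0],[0,0,0],[0,0,0],[0,0,0],[0,0,0]], "jaw": [0.4,0.4,0.4,0.4,0.4]}}

```text
time: 34.68
tool_pos: [0.6701, -0.0088, 0.0804]
tool_rot: [3.14, 0.0, 1.587]
contact_force: [1.0, 0.3, 0.4]
opening: 0.0375
grip_force: 0.0
```

The straight-down grip always slips off the curve. I'll tilt the tool about x so the pads reach lower beside the jar, and test the tilt in the air first.

Call:
{"method": "apply_moves", "body": {"delta_pos": [[0,0,0.1],[0,0,0.2],[0,0,0.28],[0,0,0.3],[0,0,0.3],[0,0,0.3],[0,0,0.3],[0,0,0.3]], "dr": [[0,0,0],[0,0,0],[0.25,0,0],[0.5,0,0],[0.75,0,0],[1,0,0],[1,0,0],[1,0,0]], "jaw": [0.8,0.8,0.8,0.8,0.8,0.8,0.8,0.8]}}

```text
time: 35.35
tool_pos: [0.6695, -0.0107, 0.1987]
tool_rot: [3.134, -0.498, 1.585]
contact_force: [1.0, 0.0, 0.2]
opening: 0.0738
grip_force: 0.0
```

Call:
{"method": "apply_moves", "body": {"delta_pos": [[0,0,0],[0,0,0],[0,0,0],[0,0,0],[0,0,0],[0,0,0]], "dr": [[0.25,0,0],[0.5,0,0],[0.75,0,0],[1,0,0],[1,0,0],[1,0,0]], "jaw": [0.8,0.8,0.8,0.8,0.8,0.8]}}

```text
time: 35.85
tool_pos: [0.6695, -0.0082, 0.1977]
tool_rot: [3.123, -0.996, 1.596]
contact_force: [-0.1, 0.8, 0.5]
opening: 0.0733
grip_force: 0.0
```

Run:
```python
from h import *
s,T=pose(); print(s['tool_pos'],s['tool_rot'],s['qpos'].round(3)); print(T.round(3))
```

```text
[ 0.66947036 -0.0081931   0.19771201] [ 3.12278833 -0.99584345  1.5961139 ] [-0.495  0.861  1.083  0.846  1.746 -0.603]
[[-0.014  1.    -0.002  0.669]
 [ 0.544  0.01   0.839 -0.008]
 [ 0.839  0.01  -0.544  0.198]
 [ 0.     0.     0.     1.   ]]
```

Call:
{"method": "apply_moves", "body": {"delta_pos": [[-0.002,0.03,-0.06],[-0.002,0.059,-0.12],[-0.002,0.059,-0.18],[-0.002,0.059,-0.24],[-0.002,0.059,-0.29],[-0.002,0.059,-0.32],[-0.002,0.059,-0.34],[-0.002,0.059,-0.345]], "dr": [[0,0,0],[0,0,0],[0,0,0],[0,0,0],[0,0,0],[0,0,0],[0,0,0],[0,0,0]], "jaw": [0.8,0.8,0.8,0.8,0.8,0.8,0.75,0.72], "force": 5}}

```text
time: 36.52
tool_pos: [0.669, 0.0159, 0.0613]
tool_rot: [3.116, -0.997, 1.603]
contact_force: [0.2, -0.8, -0.3]
opening: 0.0677
grip_force: 0.0
```

Call:
{"method": "apply_moves", "body": {"delta_pos": [[0,0,-0.003],[0,0,-0.007],[0,0,-0.01],[0,0,-0.01]], "dr": [[0,0,0],[0,0,0],[0,0,0],[0,0,0]], "jaw": [0.7,0.68,0.66,0.66]}}

```text
time: 36.85
tool_pos: [0.6692, 0.0146, 0.0578]
tool_rot: [3.115, -0.999, 1.602]
contact_force: [-0.5, -0.3, -0.7]
opening: 0.0607
grip_force: 0.0
```

Call:
{"method": "apply_moves", "body": {"delta_pos": [[0,0,-0.004],[0,0,-0.008],[0,0,-0.008],[0,0,-0.008]], "dr": [[0,0,0],[0,0,0],[0,0,0],[0,0,0]], "jaw": [0.66,0.66,0.66,0.66]}}

```text
time: 37.18
tool_pos: [0.6689, 0.0147, 0.054]
tool_rot: [3.116, -1.0, 1.6]
contact_force: [0.4, -0.4, 1.1]
opening: 0.0605
grip_force: 0.3
```

Call:
{"method": "apply_moves", "body": {"delta_pos": [[0,0,-0.003],[0,0,-0.005],[0,0,-0.005],[0,0,-0.005]], "dr": [[0,0,0],[0,0,0],[0,0,0],[0,0,0]], "jaw": [0.66,0.66,0.66,0.66]}}

```text
time: 37.52
tool_pos: [0.6691, 0.0148, 0.0531]
tool_rot: [3.114, -1.001, 1.602]
contact_force: [-1.0, -0.6, 5.6]
opening: 0.0605
grip_force: 2.6
```

Touching the wall tops. I'll squeeze now.

Call:
{"method": "apply_moves", "body": {"delta_pos": [[0,0,0],[0,0,0],[0,0,0],[0,0,0],[0,0,0]], "dr": [[0,0,0],[0,0,0],[0,0,0],[0,0,0],[0,0,0]], "jaw": [0.6,0.5,0.5,0.5,0.5], "force": 45}}

```text
time: 37.93
tool_pos: [0.6692, 0.0148, 0.0527]
tool_rot: [3.115, -1.0, 1.602]
contact_force: [0.3, -0.9, 5.2]
opening: 0.0531
grip_force: 43.4
```

Call:
{"method": "apply_moves", "body": {"delta_pos": [[0,0,0.005],[0,0,0.01],[0,0,0.015],[0,0,0.02],[0,0,0.025],[0,0,0.03]], "dr": [[0,0,0],[0,0,0],[0,0,0],[0,0,0],[0,0,0],[0,0,0]], "jaw": [0.5,0.5,0.5,0.5,0.5,0.5]}}

```text
time: 38.43
tool_pos: [0.6688, 0.0148, 0.0638]
tool_rot: [3.117, -1.0, 1.6]
contact_force: [0.9, -0.4, -3.4]
opening: 0.0532
grip_force: 41.7
```

Holding: the opening is steady at 53.2 mm and it carries 3.4 N. I'll continue.

Call:
{"method": "apply_moves", "body": {"delta_pos": [[0,0,0.006],[0,0,0.012],[0,0,0.018],[0,0,0.025],[0,0,0.032],[0,0,0.04],[0,0,0.048],[0,0,0.056]], "dr": [[0,0,0],[0,0,0],[0,0,0],[0,0,0],[0,0,0],[0,0,0],[0,0,0],[0,0,0]], "jaw": [0.5,0.5,0.5,0.5,0.5,0.5,0.5,0.5]}}

```text
time: 39.1
tool_pos: [0.6689, 0.0148, 0.0867]
tool_rot: [3.117, -1.0, 1.6]
contact_force: [0.2, -0.2, -4.8]
opening: 0.0535
grip_force: 41.7
```

Call:
{"method": "apply_moves", "body": {"delta_pos": [[0,0,0.015],[0,0,0.035],[0,0,0.06],[0,0,0.085],[0,0,0.11],[0,0,0.135],[0,0,0.16],[0,0,0.18]], "dr": [[0,0,0],[0,0,0],[0,0,0],[0,0,0],[0,0,0],[0,0,0],[0,0,0],[0,0,0]], "jaw": [0.5,0.5,0.5,0.5,0.5,0.5,0.5,0.5]}}

```text
time: 39.77
tool_pos: [0.669, 0.0148, 0.16]
tool_rot: [3.115, -0.999, 1.602]
contact_force: [0.3, -0.2, -4.2]
opening: 0.0531
grip_force: 41.7
```

Run:
```python
from h import *
s,T=pose(); a=eyes.read_camera('side')[:,:,::-1]; w=eyes.read_camera('wrist')[:,:,::-1]; t=eyes.read_camera('top')[:,:,::-1]
for n,i in (('s10',a),('w10',w),('t10',t)): cv2.imwrite(f'pics/{n}.png',i)
np.save('pics/w10.npy',T); print(s['contact_force'],s['opening'],T[:3,3])
print(proj('side',[[.669,.0148,.16],[.669,.06,.16],[.669,-.03,.16]]))
```

```text
[ 0.28932875 -0.19522166 -4.21972736] 0.05314974090748781 [0.66903589 0.01478891 0.15996853]
[[331.91660721 166.94994059]
 [324.83806516 161.70168465]
 [339.28315195 172.41173088]]
```

Firm hold. I'll swing the jar upright by rotating -90° about x while moving over the free worktop.

Call:
{"method": "apply_moves", "body": {"delta_pos": [[-0.02,0,0.01],[-0.04,0,0.03],[-0.07,0,0.05],[-0.1,0,0.06],[-0.1,0,0.06]], "dr": [[-0.2,0,0],[-0.4,0,0],[-0.6,0,0],[-0.8,0,0],[-1,0,0]], "jaw": [0.5,0.5,0.5,0.5,0.5]}}

```text
time: 40.33
tool_pos: [0.6279, 0.0145, 0.1844]
tool_rot: [3.131, -0.496, 1.589]
contact_force: [0.6, -0.3, 0.5]
opening: 0.0458
grip_force: 0.0
```

Call:
{"method": "apply_moves", "body": {"delta_pos": [[-0.02,0,0],[-0.05,0,0],[-0.08,0,0],[-0.1,0,0],[-0.1,0,0]], "dr": [[-0.2,0,0],[-0.4,0,0],[-0.6,0,0],[-0.8,0,0],[-1,0,0]], "jaw": [0.5,0.5,0.5,0.5,0.5]}}

```text
time: 40.75
tool_pos: [0.5876, 0.0151, 0.1835]
tool_rot: [3.141, 0.003, 1.586]
contact_force: [1.2, 0.3, -0.3]
opening: 0.0461
grip_force: 0.0
```

Call:
{"method": "apply_moves", "body": {"delta_pos": [[-0.02,0,0],[-0.05,0,0],[-0.08,0,0],[-0.12,0,0],[-0.15,0,0],[-0.15,0,0]], "dr": [[-0.2,0,0],[-0.4,0,0],[-0.6,0,0],[-0.8,0,0],[-1,0,0],[-1,0,0]], "jaw": [0.5,0.5,0.5,0.5,0.5,0.5]}}

```text
time: 41.25
tool_pos: [0.5259, 0.0173, 0.1809]
tool_rot: [-3.127, 0.503, 1.595]
contact_force: [-0.9, 0.5, -0.7]
opening: 0.0457
grip_force: 0.0
```

Run:
```python
from h import *
s,T=pose(); print(s['tool_pos'],s['tool_rot'],s['contact_force'],s['opening'])
a=eyes.read_camera('side')[:,:,::-1]; w=eyes.read_camera('wrist')[:,:,::-1]
cv2.imwrite('pics/s11.png',a);cv2.imwrite('pics/w11.png',w);np.save('pics/w11.npy',T)
p=proj('side',s['tool_pos'])[0]; print(p, proj('side',s['tool_pos']-[0,0,.1]))
x,y=int(p[0]),int(p[1])
cv2.imwrite('pics/m11.png',np.hstack([cv2.resize(a[y-70:y+80,x-60:x+90],(400,400),interpolation=2),cv2.resize(w[0:300,130:430],(400,400))]))
```

```text
[0.52585344 0.01732914 0.18089727] [-3.12678565  0.5030833   1.595037  ] [-0.91067295  0.45171689 -0.73131874] 0.04565080901608922
[289.2204251  168.00324127] [[288.97058271 198.28464737]]
```

View pics/m11.png

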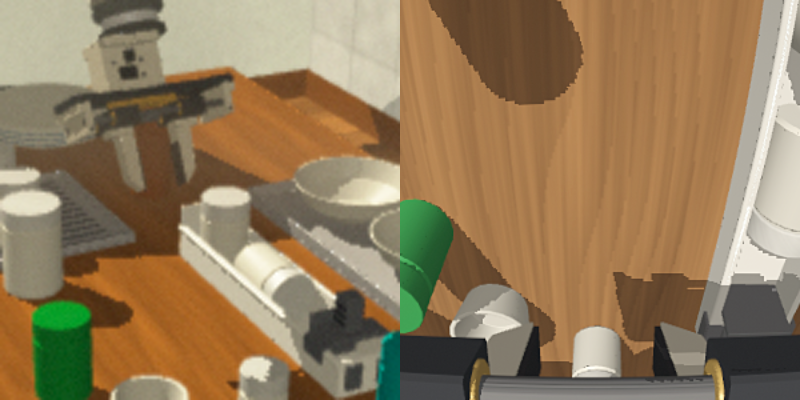

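Jar D slipped out on rotation and dropped back into the bin lying down, lid still towards the stop, with C standing. The tilted grip carries well without rotation. So I'll lift D out that way, lay it on the worktop, and regrip it properly there. First, relocate it.

Call:
{"method": "apply_moves", "body": {"delta_pos": [[0.05,-0.03,0.04],[0.1,-0.06,0.08],[0.15,-0.1,0.115],[0.19,-0.1,0.115],[0.19,-0.1,0.115],[0.19,-0.1,0.115],[0.19,-0.1,0.115]], "dr": [[0.25,0,0],[0.5,0,0],[0.75,0,0],[1,0,0],[1,0,0],[1,0,0],[1,0,0]], "jaw": [0.8,0.8,0.8,0.8,0.8,0.8,0.8]}}

```text
time: 41.93
tool_pos: [0.6045, -0.0261, 0.2281]
tool_rot: [-3.141, 0.0, 1.585]
contact_force: [-0.8, 0.5, -1.0]
opening: 0.0737
grip_force: 0.0
```

Run:
```python
from h import *
find('w12',(.665,.13),'C(z.1)')
T=np.load('pics/w12.npy'); w=cv2.imread('pics/w12.png'); g=cv2.cvtColor(w,6).astype(int)
# unwrap along the bin centre line at z=.066: brightness vs y, three x offsets
ys=np.arange(.14,-.13,-.003)
for dx in (-.012,0,.012):
    P=np.c_[.6685-.0115*ys+dx,ys,0*ys+.066]; uv=projw(P,T)
    ok=(uv[:,1]<415)
    v=[int(g[int(round(b)),int(round(a))]) for a,b in uv[ok]]
    print(dx,list(zip((ys[ok]*1000).astype(int).tolist(),v)))
```

```text
tcp [ 0.6045 -0.0261  0.2281] rot [-3.141  0.     1.585] F [-0.8  0.5 -1. ] 41.9333
C(z.1) expect px [348.  31.] 33.2
[349.5  28.5  35.2] [0.6665 0.1323 0.096 ]
[333.5  43.5  31.8] [0.652  0.1167 0.096 ]
[332.5 142.5  33. ] [0.6533 0.0267 0.096 ]
[330.5 164.5  35.2] [0.6523 0.0066 0.096 ]
-0.012 [(140, 214), (137, 216), (134, 214), (131, 214), (128, 214), (125, 212), (122, 211), (119, 212), (115, 212), (112, 214), (109, 212), (106, 89), (103, 102), (100, 120), (97, 103), (94, 103), (91, 103), (88, 155), (85, 151), (82, 152), (79, 152), (76, 151), (73, 151), (70, 151), (67, 152), (64, 152), (61, 147), (58, 227), (55, 208), (52, 209), (49, 210), (46, 210), (43, 210), (40, 210), (37, 210), (34, 211), (31, 211), (28, 210), (25, 210), (22, 210), (19, 211), (16, 211), (13, 211), (10, 211), (7, 211), (4, 211), (1, 211), (-1, 211), (-4, 211), (-7, 212), (-10, 122), (-13, 208), (-16, 209), (-19, 208), (-22, 210), (-25, 209), (-28, 210), (-31, 210), (-34, 182), (-37, 149), (-40, 149), (-43, 150), (-46, 150), (-49, 149), (-52, 148), (-55, 162), (-58, 225), (-61, 222), (-64, 222), (-67, 222), (-
[... 1639 characters left out ...]
52, 193), (49, 192), (46, 192), (43, 192), (40, 191), (37, 193), (34, 192), (31, 192), (28, 192), (25, 192), (22, 191), (19, 190), (16, 190), (13, 191), (10, 191), (7, 190), (4, 190), (1, 189), (-1, 188), (-4, 187), (-7, 192), (-10, 139), (-13, 202), (-16, 193), (-19, 193), (-22, 189), (-25, 193), (-28, 188), (-31, 185), (-34, 148), (-37, 150), (-40, 148), (-43, 148), (-46, 148), (-49, 148), (-52, 148), (-55, 148), (-58, 148), (-61, 148), (-64, 147), (-67, 229), (-70, 222), (-73, 222), (-76, 222), (-79, 222), (-82, 241), (-85, 4), (-88, 11), (-91, 16), (-94, 24), (-97, 30), (-100, 27), (-103, 28), (-106, 29), (-109, 29), (-112, 24), (-115, 26), (-118, 28), (-121, 26), (-124, 74), (-127, 63)]
```

D lies from y = 0.060 (base) to -0.034 (lid), and C stands at y ≈ 0.13. Repeating the tilted grip nearer D's middle.

Call:
{"method": "apply_moves", "body": {"delta_pos": [[0.08,0.05,0],[0.161,0.105,0],[0.161,0.105,0],[0.161,0.105,0],[0.161,0.105,0],[0.161,0.105,0]], "dr": [[0.25,0,0],[0.5,0,0],[0.75,0,0],[1,0,0],[1,0,0],[1,0,0]], "jaw": [0.8,0.8,0.8,0.8,0.8,0.8]}}

```text
time: 42.48
tool_pos: [0.6686, 0.0167, 0.2269]
tool_rot: [3.137, -0.498, 1.586]
contact_force: [0.0, -0.2, -0.1]
opening: 0.0736
grip_force: 0.0
```

Call:
{"method": "apply_moves", "body": {"delta_pos": [[0,0,0],[0,0,0],[0,0,-0.06],[0,0,-0.12],[0,0,-0.2],[0,0,-0.28],[0,0,-0.28],[0,0,-0.28]], "dr": [[0.25,0,0],[0.5,0,0],[0.75,0,0],[1,0,0],[1,0,0],[1,0,0],[1,0,0],[1,0,0]], "jaw": [0.8,0.8,0.8,0.8,0.8,0.8,0.8,0.8]}}

```text
time: 43.15
tool_pos: [0.6687, 0.0191, 0.1163]
tool_rot: [3.122, -0.999, 1.599]
contact_force: [-0.1, 0.3, 0.9]
opening: 0.0734
grip_force: 0.0
```

Call:
{"method": "apply_moves", "body": {"delta_pos": [[0,-0.006,-0.04],[0,-0.006,-0.08],[0,-0.006,-0.11],[0,-0.006,-0.13],[0,-0.006,-0.145],[0,-0.006,-0.15],[0,-0.006,-0.155],[0,-0.006,-0.155]], "dr": [[0,0,0],[0,0,0],[0,0,0],[0,0,0],[0,0,0],[0,0,0],[0,0,0],[0,0,0]], "jaw": [0.75,0.75,0.75,0.72,0.7,0.68,0.66,0.66], "force": 5}}

```text
time: 43.82
tool_pos: [0.6694, 0.0144, 0.0544]
tool_rot: [3.116, -1.0, 1.6]
contact_force: [0.6, -0.6, 0.6]
opening: 0.0607
grip_force: 0.0
```

Call:
{"method": "apply_moves", "body": {"delta_pos": [[0,0,-0.003],[0,0,-0.003],[0,0,-0.003]], "dr": [[0,0,0],[0,0,0],[0,0,0]], "jaw": [0.66,0.66,0.66]}}

```text
time: 44.07
tool_pos: [0.6695, 0.0143, 0.0537]
tool_rot: [3.115, -1.0, 1.602]
contact_force: [0.4, -0.1, 0.3]
opening: 0.0606
grip_force: 0.4
```

Call:
{"method": "apply_moves", "body": {"delta_pos": [[0,0,-0.003],[0,0,-0.004],[0,0,-0.004]], "dr": [[0,0,0],[0,0,0],[0,0,0]], "jaw": [0.66,0.66,0.66]}}

```text
time: 44.32
tool_pos: [0.6697, 0.0144, 0.0529]
tool_rot: [3.114, -1.001, 1.603]
contact_force: [-0.6, -0.3, 4.5]
opening: 0.0609
grip_force: 2.7
```

Call:
{"method": "apply_moves", "body": {"delta_pos": [[0,0,0],[0,0,0],[0,0,0],[0,0,0],[0,0,0]], "dr": [[0,0,0],[0,0,0],[0,0,0],[0,0,0],[0,0,0]], "jaw": [0.6,0.5,0.5,0.5,0.5], "force": 45}}

```text
time: 44.73
tool_pos: [0.6698, 0.0143, 0.0524]
tool_rot: [3.113, -1.0, 1.603]
contact_force: [1.6, -0.2, 5.8]
opening: 0.0535
grip_force: 43.7
```

Call:
{"method": "apply_moves", "body": {"delta_pos": [[0,0,0.005],[0,0,0.01],[0,0,0.015],[0,0,0.02],[0,0,0.025],[0,0,0.03]], "dr": [[0,0,0],[0,0,0],[0,0,0],[0,0,0],[0,0,0],[0,0,0]], "jaw": [0.5,0.5,0.5,0.5,0.5,0.5]}}

```text
time: 45.23
tool_pos: [0.6691, 0.0144, 0.0634]
tool_rot: [3.118, -1.0, 1.6]
contact_force: [0.1, -0.3, -3.7]
opening: 0.0537
grip_force: 41.9
```

Call:
{"method": "apply_moves", "body": {"delta_pos": [[0,0,0.01],[0,0,0.025],[0,0,0.045],[0,0,0.07],[0,0,0.1],[0,0,0.13],[0,0,0.16],[0,0,0.185]], "dr": [[0,0,0],[0,0,0],[0,0,0],[0,0,0],[0,0,0],[0,0,0],[0,0,0],[0,0,0]], "jaw": [0.5,0.5,0.5,0.5,0.5,0.5,0.5,0.5]}}

```text
time: 45.9
tool_pos: [0.6695, 0.0143, 0.1397]
tool_rot: [3.114, -0.999, 1.603]
contact_force: [0.1, -0.3, -5.1]
opening: 0.0534
grip_force: 41.9
```

Call:
{"method": "apply_moves", "body": {"delta_pos": [[-0.01,0,0.01],[-0.03,0.005,0.01],[-0.06,0.015,0.01],[-0.1,0.03,0.01],[-0.14,0.045,0.01],[-0.18,0.06,0.01],[-0.22,0.075,0.01],[-0.26,0.085,0.01]], "dr": [[0,0,0],[0,0,0],[0,0,0],[0,0,0],[0,0,0],[0,0,0],[0,0,0],[0,0,0]], "jaw": [0.5,0.5,0.5,0.5,0.5,0.5,0.5,0.5]}}

```text
time: 46.57
tool_pos: [0.5641, 0.049, 0.1418]
tool_rot: [3.117, -1.0, 1.601]
contact_force: [0.7, -0.0, -3.9]
opening: 0.0536
grip_force: 41.9
```

Call:
{"method": "apply_moves", "body": {"delta_pos": [[-0.03,0,0],[-0.05,0,0],[-0.06,0,0],[-0.06,0,0]], "dr": [[0,0,0],[0,0,0],[0,0,0],[0,0,0]], "jaw": [0.5,0.5,0.5,0.5]}}

```text
time: 46.9
tool_pos: [0.541, 0.0482, 0.1418]
tool_rot: [3.116, -1.0, 1.6]
contact_force: [0.5, -0.6, -4.3]
opening: 0.0537
grip_force: 41.9
```

Call:
{"method": "apply_moves", "body": {"delta_pos": [[0,0,-0.01],[0,0,-0.03],[0,0,-0.06],[0,0,-0.09],[0,0,-0.12],[0,0,-0.15],[0,0,-0.17],[0,0,-0.18]], "dr": [[0,0,0],[0,0,0],[0,0,0],[0,0,0],[0,0,0],[0,0,0],[0,0,0],[0,0,0]], "jaw": [0.5,0.5,0.5,0.5,0.5,0.5,0.5,0.5]}}

```text
time: 47.57
tool_pos: [0.5408, 0.0487, 0.0678]
tool_rot: [3.121, -1.001, 1.597]
contact_force: [-0.6, -0.6, -3.4]
opening: 0.0534
grip_force: 41.9
```

Call:
{"method": "apply_moves", "body": {"delta_pos": [[0,0,-0.01],[0,0,-0.02],[0,0,-0.03],[0,0,-0.035],[0,0,-0.04],[0,0,-0.045],[0,0,-0.045]], "dr": [[0,0,0],[0,0,0],[0,0,0],[0,0,0],[0,0,0],[0,0,0],[0,0,0]], "jaw": [0.5,0.5,0.5,0.5,0.5,0.5,0.5]}}

```text
time: 48.15
tool_pos: [0.5413, 0.0484, 0.0514]
tool_rot: [3.117, -1.0, 1.6]
contact_force: [-0.3, 0.4, -4.6]
opening: 0.0534
grip_force: 41.9
```

Call:
{"method": "apply_moves", "body": {"delta_pos": [[0,0,-0.003],[0,0,-0.006],[0,0,-0.008],[0,0,-0.008]], "dr": [[0,0,0],[0,0,0],[0,0,0],[0,0,0]], "jaw": [0.5,0.5,0.5,0.5]}}

```text
time: 48.48
tool_pos: [0.5413, 0.0484, 0.0485]
tool_rot: [3.116, -1.0, 1.601]
contact_force: [0.8, -0.5, -1.6]
opening: 0.0536
grip_force: 42.1
```

Call:
{"method": "apply_moves", "body": {"delta_pos": [[0,0,-0.001],[0,0,-0.001],[0,0,-0.001],[0,0,-0.02],[0,0,-0.04],[0,0,-0.055],[0,0,-0.065],[0,0,-0.065]], "dr": [[0,0,0],[0,0,0],[0,0,0],[0,0,0],[0,0,0],[0,0,0],[0,0,0],[0,0,0]], "jaw": [0.62,0.71,0.72,0.72,0.72,0.72,0.72,0.72], "force": 20}}

```text
time: 49.15
tool_pos: [0.5385, 0.0492, 0.0211]
tool_rot: [3.127, -1.003, 1.594]
contact_force: [-9.1, -1.1, 0.3]
opening: 0.066
grip_force: 0.0
```

Call:
{"method": "apply_moves", "body": {"delta_pos": [[0,0,0],[0,0,0],[0,0,0],[0,0,0],[0,0,0]], "dr": [[0,0,0],[0,0,0],[0,0,0],[0,0,0],[0,0,0]], "jaw": [0.6,0.5,0.5,0.5,0.5], "force": 45}}

```text
time: 49.57
tool_pos: [0.5385, 0.0492, 0.0211]
tool_rot: [3.128, -1.002, 1.594]
contact_force: [-9.1, -0.6, -1.0]
opening: 0.0614
grip_force: 45.0
```

Full-diameter grip (61.4 mm). Lifting.

Call:
{"method": "apply_moves", "body": {"delta_pos": [[0,0,0.02],[0,0,0.06],[0,0,0.1],[0,0,0.15],[0,0,0.2],[0,0,0.25],[0,0,0.25],[0,0,0.25]], "dr": [[0,0,0],[0,0,0],[0,0,0],[0,0,0],[0,0,0],[0,0,0],[0,0,0],[0,0,0]], "jaw": [0.5,0.5,0.5,0.5,0.5,0.5,0.5,0.5]}}

```text
time: 50.23
tool_pos: [0.5414, 0.0481, 0.1217]
tool_rot: [3.115, -0.998, 1.602]
contact_force: [0.1, 0.2, -5.6]
opening: 0.0617
grip_force: 45.0
```

Call:
{"method": "apply_moves", "body": {"delta_pos": [[0,0,0],[0,0,0],[0,0,0],[0,0,0],[0,0,0],[0,0,0],[0,0,0],[0,0,0]], "dr": [[-0.08,0,0],[-0.22,0,0],[-0.38,0,0],[-0.54,0,0],[-0.7,0,0],[-0.86,0,0],[-1,0,0],[-1,0,0]], "jaw": [0.5,0.5,0.5,0.5,0.5,0.5,0.5,0.5]}}

```text
time: 50.9
tool_pos: [0.5407, 0.0501, 0.1218]
tool_rot: [3.133, -0.498, 1.592]
contact_force: [-0.6, 0.7, -3.9]
opening: 0.0615
grip_force: 45.0
```

Call:
{"method": "apply_moves", "body": {"delta_pos": [[0,0,0],[0,0,0],[0,0,0],[0,0,0],[0,0,0],[0,0,0],[0,0,0],[0,0,0]], "dr": [[-0.08,0,0],[-0.22,0,0],[-0.38,0,0],[-0.54,0,0],[-0.7,0,0],[-0.86,0,0],[-1,0,0],[-1,0,0]], "jaw": [0.5,0.5,0.5,0.5,0.5,0.5,0.5,0.5]}}

```text
time: 51.57
tool_pos: [0.5398, 0.0502, 0.1202]
tool_rot: [-3.136, 0.0, 1.59]
contact_force: [-1.0, 0.6, -4.1]
opening: 0.0616
grip_force: 45.0
```

Call:
{"method": "apply_moves", "body": {"delta_pos": [[0,0,0],[0,0,0],[0,0,0],[0,0,0],[0,0,0],[0,0,0],[0,0,0],[0,0,0]], "dr": [[-0.08,0,0],[-0.22,0,0],[-0.38,0,0],[-0.54,0,0],[-0.7,0,0],[-0.86,0,0],[-1,0,0],[-1,0,0]], "jaw": [0.5,0.5,0.5,0.5,0.5,0.5,0.5,0.5]}}

```text
time: 52.23
tool_pos: [0.5392, 0.0493, 0.1188]
tool_rot: [-3.122, 0.5, 1.595]
contact_force: [-1.9, 0.7, -4.2]
opening: 0.0617
grip_force: 45.0
```

Call:
{"method": "apply_moves", "body": {"delta_pos": [[0,0,0],[0,0,0],[0,0,0],[0,0,0]], "dr": [[-0.07,0,0],[-0.14,0,0],[-0.14,0,0],[-0.14,0,0]], "jaw": [0.5,0.5,0.5,0.5]}}

```text
time: 52.57
tool_pos: [0.5405, 0.0479, 0.121]
tool_rot: [-3.127, 0.566, 1.591]
contact_force: [-0.2, -0.1, -4.9]
opening: 0.0615
grip_force: 45.0
```

Run:
```python
from h import *
s,T=pose(); print(s['tool_pos'],s['tool_rot'],s['contact_force'],s['opening'],T[:3,2])
a=eyes.read_camera('side')[:,:,::-1]; w=eyes.read_camera('wrist')[:,:,::-1]; t=eyes.read_camera('top')[:,:,::-1]
for n,i in (('s13',a),('w13',w),('t13',t)): cv2.imwrite(f'pics/{n}.png',i)
np.save('pics/w13.npy',T)
# held jar outline in the side view: bright, low-saturation blob near the pad
P=T[:3,3]-.019*T[:3,2]; u=proj('side',P)[0].astype(int); print(u)
hsv=cv2.cvtColor(a,40); m=((hsv[...,1]<50)&(hsv[...,2]>120)).astype(np.uint8)
for r in range(u[1]-30,u[1]+40,3): 
    c=np.flatnonzero(m[r,u[0]-40:u[0]+40])+u[0]-40; print(r,c.min() if len(c) else None,c.max() if len(c) else None,len(c))
```

```text
[0.54053311 0.04790688 0.12096716] [-3.12655365  0.56646186  1.59132306] [-0.15643933 -0.09611514 -4.86319159] 0.06149150049199458 [-0.00402162 -0.53678486 -0.84370957]
[287 175]
145 None None 0
148 253 254 2
151 249 250 2
154 None None 0
157 None None 0
160 None None 0
163 None None 0
166 281 281 1
169 280 318 21
172 247 322 31
175 247 321 20
178 247 320 17
181 247 303 5
184 298 304 6
187 298 325 8
190 299 326 14
193 298 326 19
196 301 326 18
199 304 326 20
202 307 326 19
205 311 326 16
208 314 326 12
211 317 324 8
214 321 326 5
```

Still held (-4.9 N), now upright by rotation. I'll set it on the worktop.

Call:
{"method": "apply_moves", "body": {"delta_pos": [[0,0,-0.04],[0,0,-0.08],[0,0,-0.12],[0,0,-0.15],[0,0,-0.17],[0,0,-0.175],[0,0,-0.178],[0,0,-0.178]], "dr": [[0,0,0],[0,0,0],[0,0,0],[0,0,0],[0,0,0],[0,0,0],[0,0,0],[0,0,0]], "jaw": [0.5,0.5,0.5,0.5,0.5,0.5,0.5,0.5]}}

```text
time: 53.38
tool_pos: [0.5416, 0.0484, 0.0516]
tool_rot: [-3.132, 0.57, 1.589]
contact_force: [-0.9, -0.1, -4.3]
opening: 0.0613
grip_force: 45.0
```

Call:
{"method": "apply_moves", "body": {"delta_pos": [[0,0,-0.004],[0,0,-0.008],[0,0,-0.008],[0,0,-0.008]], "dr": [[0,0,0],[0,0,0],[0,0,0],[0,0,0]], "jaw": [0.5,0.5,0.5,0.5]}}

```text
time: 53.72
tool_pos: [0.5414, 0.0485, 0.0482]
tool_rot: [-3.132, 0.57, 1.59]
contact_force: [0.2, -0.3, -3.7]
opening: 0.0613
grip_force: 45.0
```

Call:
{"method": "apply_moves", "body": {"delta_pos": [[0,0,-0.003],[0,0,-0.006],[0,0,-0.006],[0,0,-0.006]], "dr": [[0,0,0],[0,0,0],[0,0,0],[0,0,0]], "jaw": [0.5,0.5,0.5,0.5]}}

```text
time: 54.05
tool_pos: [0.5414, 0.0484, 0.0456]
tool_rot: [-3.132, 0.57, 1.59]
contact_force: [0.0, -0.1, -3.9]
opening: 0.0612
grip_force: 45.0
```

Call:
{"method": "apply_moves", "body": {"delta_pos": [[0,0,-0.003],[0,0,-0.005],[0,0,-0.005],[0,0,-0.005]], "dr": [[0,0,0],[0,0,0],[0,0,0],[0,0,0]], "jaw": [0.5,0.5,0.5,0.5]}}

```text
time: 54.38
tool_pos: [0.5414, 0.0483, 0.0455]
tool_rot: [-3.133, 0.571, 1.589]
contact_force: [-3.8, 2.1, 11.0]
opening: 0.0615
grip_force: 45.0
```

Call:
{"method": "apply_moves", "body": {"delta_pos": [[0,0,0.002],[0,0,0.002],[0,0,0.002],[0,0,0.002],[0,0.05,0.08],[0,0.1,0.16],[0,0.15,0.24],[0,0.17,0.3]], "dr": [[0,0,0],[0,0,0],[0,0,0],[0,0,0],[0,0,0],[0,0,0],[0,0,0],[0,0,0]], "jaw": [0.65,0.75,0.85,0.9,0.9,0.9,0.9,1], "force": 10}}

```text
time: 55.05
tool_pos: [0.5419, 0.1187, 0.166]
tool_rot: [-3.134, 0.568, 1.59]
contact_force: [0.3, 0.1, 0.1]
opening: 0.086
grip_force: 0.0
```

Call:
{"method": "apply_moves", "body": {"delta_pos": [[0,0,0.02],[0,0,0.02],[0,-0.05,0.02],[0,-0.1,0.02],[0,-0.15,0.02],[0,-0.16,0.02],[0,-0.16,0.02]], "dr": [[0.25,0,0],[0.5,0,0],[0.75,0,0],[1,0,0],[1,0,0],[1,0,0],[1,0,0]], "jaw": [1,1,1,1,1,1,1]}}

```text
time: 55.63
tool_pos: [0.5413, 0.0507, 0.1717]
tool_rot: [-3.141, 0.071, 1.584]
contact_force: [-0.3, 0.6, -0.4]
opening: 0.0918
grip_force: 0.0
```

Call:
{"method": "apply_moves", "body": {"delta_pos": [[0,0,0],[0,0,0],[0,0,0]], "dr": [[0.14,0,0],[0.14,0,0],[0.14,0,0]], "jaw": [1,1,1]}}

```text
time: 55.88
tool_pos: [0.5412, 0.053, 0.1713]
tool_rot: [-3.141, 0.001, 1.587]
contact_force: [0.1, 0.4, -0.0]
opening: 0.0918
grip_force: 0.0
```

Run:
```python
from h import *
find('w14',(.541,.0585),'D')
```

```text
tcp [0.5412 0.053  0.1713] rot [-3.141e+00  1.000e-03  1.587e+00] F [ 0.1  0.4 -0. ] 55.8833
D expect px [277. 211.] 41.2
[276.5 206.5  40.8] [0.5407 0.0618 0.096 ]
[283.5 192.5  40.4] [0.5457 0.0726 0.096 ]
[213.5 154.5  42.8] [0.4943 0.1003 0.096 ]
[319.5 326.5  46.4] [ 0.5806 -0.0482  0.096 ]
```

D stands upright at (0.541, 0.061). Now a normal grasp; this time I'll place it at y = 0.05, well clear of C.

Call:
{"method": "apply_moves", "body": {"delta_pos": [[0,0.02,-0.08],[0,0.02,-0.16],[0,0.02,-0.23],[0,0.02,-0.275],[0,0.02,-0.289],[0,0.02,-0.289],[0,0.02,-0.289],[0,0.02,-0.289]], "dr": [[0,0,0],[0,0,0],[0,0,0],[0,0,0],[0,0,0],[0,0,0],[0,0,0],[0,0,0]], "jaw": [1,1,1,1,1,1,0.6,0.6], "force": 25}}

```text
time: 56.6
tool_pos: [0.5424, 0.0609, 0.0574]
tool_rot: [3.139, 0.0, 1.588]
contact_force: [0.3, -1.0, 0.6]
opening: 0.0825
grip_force: 0.0
```

Call:
{"method": "apply_moves", "body": {"delta_pos": [[0,0,0],[0,0,0],[0,0,0],[0,0,0.04],[0,0,0.12],[0,0,0.2],[0,0,0.28],[0,0,0.33]], "dr": [[0,0,0],[0,0,0],[0,0,0],[0,0,0],[0,0,0],[0,0,0],[0,0,0],[0,0,0]], "jaw": [0.5,0.5,0.5,0.5,0.5,0.5,0.5,0.5]}}

```text
time: 57.27
tool_pos: [0.5418, 0.0603, 0.191]
tool_rot: [3.139, 0.0, 1.587]
contact_force: [1.0, -0.1, -4.4]
opening: 0.0615
grip_force: 25.0
```

Call:
{"method": "apply_moves", "body": {"delta_pos": [[0.06,-0.01,0],[0.12,-0.02,0],[0.2,-0.025,0],[0.27,-0.025,0],[0.316,-0.025,0],[0.316,-0.025,0],[0.316,-0.025,0],[0.316,-0.025,0]], "dr": [[0,0,0],[0,0,0],[0,0,0],[0,0,0],[0,0,0],[0,0,0],[0,0,0],[0,0,0]], "jaw": [0.5,0.5,0.5,0.5,0.5,0.5,0.5,0.5]}}

```text
time: 57.93
tool_pos: [0.6666, 0.0504, 0.1871]
tool_rot: [-3.139, -0.0, 1.587]
contact_force: [-0.2, -0.2, -4.7]
opening: 0.0617
grip_force: 25.0
```

Call:
{"method": "apply_moves", "body": {"delta_pos": [[0,0,-0.05],[0,0,-0.1],[0,0,-0.15],[0,0,-0.19],[0,0,-0.2],[0,0,-0.2],[0,0,-0.2]], "dr": [[0,0,0],[0,0,0],[0,0,0],[0,0,0],[0,0,0],[0,0,0],[0,0,0]], "jaw": [0.5,0.5,0.5,0.5,0.5,0.5,0.5]}}

```text
time: 58.52
tool_pos: [0.6677, 0.0505, 0.1091]
tool_rot: [3.141, 0.0, 1.587]
contact_force: [-0.8, -0.4, -4.1]
opening: 0.0618
grip_force: 25.0
```

Call:
{"method": "apply_moves", "body": {"delta_pos": [[0,0,-0.02],[0,0,-0.04],[0,0,-0.06],[0,0,-0.08],[0,0,-0.1],[0,0,-0.112],[0,0,-0.116],[0,0,-0.116]], "dr": [[0,0,0],[0,0,0],[0,0,0],[0,0,0],[0,0,0],[0,0,0],[0,0,0],[0,0,0]], "jaw": [0.5,0.5,0.5,0.5,0.5,0.5,0.5,0.5]}}

```text
time: 59.18
tool_pos: [0.6677, 0.0504, 0.0614]
tool_rot: [-3.141, 0.0, 1.587]
contact_force: [1.1, 0.6, -5.1]
opening: 0.0617
grip_force: 25.0
```

Call:
{"method": "apply_moves", "body": {"delta_pos": [[0,0,-0.002],[0,0,-0.004],[0,0,-0.005],[0,0,-0.005]], "dr": [[0,0,0],[0,0,0],[0,0,0],[0,0,0]], "jaw": [0.5,0.5,0.5,0.5]}}

```text
time: 59.52
tool_pos: [0.668, 0.0504, 0.061]
tool_rot: [3.14, 0.0, 1.587]
contact_force: [-2.7, -0.2, 4.9]
opening: 0.0614
grip_force: 25.0
```

Call:
{"method": "apply_moves", "body": {"delta_pos": [[0,0,0],[0,0,0],[0,0,0],[0,0,0],[0,0,0],[0,0,0.06],[0,0,0.16],[0,0,0.26]], "dr": [[0,0,0],[0,0,0],[0,0,0],[0,0,0],[0,0,0],[0,0,0],[0,0,0],[0,0,0]], "jaw": [0.72,0.8,0.85,0.85,0.85,0.85,0.85,0.85]}}

```text
time: 60.18
tool_pos: [0.6667, 0.0504, 0.1632]
tool_rot: [-3.138, -0.0, 1.587]
contact_force: [0.1, -0.6, 0.9]
opening: 0.0783
grip_force: 0.0
```

Call:
{"method": "apply_moves", "body": {"delta_pos": [[-0.05,-0.06,0.08],[-0.1,-0.14,0.15],[-0.15,-0.2,0.15],[-0.15,-0.2,0.15],[-0.15,-0.2,0.15],[-0.15,-0.2,0.15]], "dr": [[0,0,0],[0,0,0],[0,0,0],[0,0,0],[0,0,0],[0,0,0]], "jaw": [0.8,0.8,0.8,0.8,0.8,0.8]}}

```text
time: 60.68
tool_pos: [0.6078, -0.0294, 0.2234]
tool_rot: [3.141, -0.0, 1.586]
contact_force: [0.0, -0.3, -0.4]
opening: 0.0734
grip_force: 0.0
```

Run:
```python
from h import *
find('w15',(.667,.13),'C'); find('w15b',(.668,.05),'D')
t=eyes.read_camera('top')[:,:,::-1].copy(); cv2.imwrite('pics/t15.png',t)
g=cv2.GaussianBlur(cv2.cvtColor(t,6),(3,3),0)
c=cv2.HoughCircles(g,cv2.HOUGH_GRADIENT,1,12,param1=80,param2=11,minRadius=9,maxRadius=14)[0]
for k in c:
    p=onz('top',k[:2],.1)[0]
    if .38<p[0]<.6 and .23<p[1]<.5: print('tray',k,p.round(3))
```

```text
tcp [ 0.6078 -0.0294  0.2234] rot [ 3.141 -0.     1.586] F [ 0.  -0.3 -0.4] 60.6833
C expect px [348.  26.] 33.7
[346.5  23.5  35.2] [0.666  0.1324 0.096 ]
[331.5  40.5  31.5] [0.6526 0.1152 0.096 ]
[332.5 111.5  29.6] [0.6548 0.0514 0.096 ]
[347.5 114.5  34. ] [0.6683 0.0494 0.096 ]
tcp [ 0.6079 -0.0289  0.2229] rot [-3.141e+00 -1.000e-03  1.587e+00] F [-1.  -1.1  0.6] 60.7333
D expect px [347. 114.] 33.6
[346.5 113.5  33. ] [0.6672 0.0508 0.096 ]
[331.5  42.5  30.2] [0.6525 0.1137 0.096 ]
[347.5  24.5  35.2] [0.6667 0.1319 0.096 ]
[498.5 154.5  37.4] [0.8361 0.0253 0.096 ]
tray [108.5 221.5  11. ] [0.45  0.398 0.1  ]
tray [145.5 222.5  11.1] [0.449 0.298 0.1  ]
```

Both full jars stand in the bin (C at y = 0.132, D at y = 0.051), and the two empties stand in the tray at (0.45, 0.398) and (0.45, 0.298). Now for the stop.

Call:
{"method": "apply_moves", "body": {"delta_pos": [[0.05,-0.1,0],[0.1,-0.2,0],[0.155,-0.297,-0.03],[0.155,-0.297,-0.1],[0.155,-0.297,-0.18],[0.155,-0.297,-0.26],[0.155,-0.297,-0.34],[0.155,-0.297,-0.376]], "dr": [[0,0,0],[0,0,0],[0,0,0],[0,0,0],[0,0,0],[0,0,0],[0,0,0],[0,0,0]], "jaw": [0.7,0.6,0.6,0.6,0.6,0.6,0.6,0.6]}}

```text
time: 61.5
tool_pos: [0.6676, -0.1467, 0.067]
tool_rot: [-3.134, -0.003, 1.588]
contact_force: [0.9, 0.8, -0.8]
opening: 0.0548
grip_force: 0.0
```

Call:
{"method": "apply_moves", "body": {"delta_pos": [[0,0,0],[0,0,0],[0,0,0],[0,0,0],[0,0,0],[0,0,0],[0,0,0],[0,0,0]], "dr": [[0,0,0],[0,0,0],[0,0,0],[0,0,0],[0,0,0],[0,0,0],[0,0,0],[0,0,0]], "jaw": [0.6,0.4,0.2,0.2,0.2,0.2,0.2,0.2], "force": 15}}

```text
time: 62.17
tool_pos: [0.6701, -0.1485, 0.0744]
tool_rot: [3.14, 0.0, 1.587]
contact_force: [-0.5, 0.4, 4.9]
opening: 0.0238
grip_force: 15.0
```

Call:
{"method": "apply_moves", "body": {"delta_pos": [[0,0.015,0],[0,0.045,0],[-0.001,0.08,0],[-0.001,0.12,0],[-0.002,0.16,0],[-0.002,0.2,0],[-0.003,0.24,0],[-0.003,0.27,0]], "dr": [[0,0,0],[0,0,0],[0,0,0],[0,0,0],[0,0,0],[0,0,0],[0,0,0],[0,0,0]], "jaw": [0.2,0.2,0.2,0.2,0.2,0.2,0.2,0.2]}}

```text
time: 62.83
tool_pos: [0.6689, -0.0399, 0.0744]
tool_rot: [3.14, 0.001, 1.587]
contact_force: [-0.3, -3.0, 6.5]
opening: 0.0238
grip_force: 15.0
```

Call:
{"method": "apply_moves", "body": {"delta_pos": [[0,0.01,0],[0,0.02,0],[0,0.03,0],[0,0.04,0],[0,0.05,0],[0,0.06,0],[-0.001,0.07,0],[-0.001,0.08,0]], "dr": [[0,0,0],[0,0,0],[0,0,0],[0,0,0],[0,0,0],[0,0,0],[0,0,0],[0,0,0]], "jaw": [0.2,0.2,0.2,0.2,0.2,0.2,0.2,0.2]}}

```text
time: 63.5
tool_pos: [0.6685, -0.009, 0.0744]
tool_rot: [3.14, 0.001, 1.587]
contact_force: [-1.7, -1.8, 6.0]
opening: 0.0239
grip_force: 15.0
```

Call:
{"method": "apply_moves", "body": {"delta_pos": [[0,0.007,0],[0,0.014,0],[0,0.021,0],[0,0.028,0],[0,0.035,0],[0,0.042,0],[0,0.049,0],[0,0.056,0]], "dr": [[0,0,0],[0,0,0],[0,0,0],[0,0,0],[0,0,0],[0,0,0],[0,0,0],[0,0,0]], "jaw": [0.2,0.2,0.2,0.2,0.2,0.2,0.2,0.2]}}

```text
time: 64.17
tool_pos: [0.6683, 0.0128, 0.0744]
tool_rot: [3.14, 0.002, 1.586]
contact_force: [-2.4, -5.2, 7.6]
opening: 0.0238
grip_force: 15.0
```

Call:
{"method": "apply_moves", "body": {"delta_pos": [[0,0.003,0],[0,0.006,0],[0,0.009,0],[0,0.012,0]], "dr": [[0,0,0],[0,0,0],[0,0,0],[0,0,0]], "jaw": [0.2,0.2,0.2,0.2]}}

```text
time: 64.5
tool_pos: [0.6683, 0.0175, 0.0744]
tool_rot: [3.141, 0.002, 1.586]
contact_force: [-3.0, -4.8, 7.2]
opening: 0.024
grip_force: 15.0
```

Call:
{"method": "apply_moves", "body": {"delta_pos": [[0,0.003,0],[0,0.006,0],[0,0.008,0],[0,0.01,0]], "dr": [[0,0,0],[0,0,0],[0,0,0],[0,0,0]], "jaw": [0.2,0.2,0.2,0.2]}}

```text
time: 64.83
tool_pos: [0.6682, 0.0215, 0.0744]
tool_rot: [3.141, 0.002, 1.586]
contact_force: [-3.4, -5.0, 6.4]
opening: 0.024
grip_force: 15.0
```

Call:
{"method": "apply_moves", "body": {"delta_pos": [[0,0.002,0],[0,0.004,0],[0,0.005,0]], "dr": [[0,0,0],[0,0,0],[0,0,0]], "jaw": [0.2,0.2,0.2]}}

```text
time: 65.08
tool_pos: [0.6682, 0.0235, 0.0744]
tool_rot: [3.141, 0.002, 1.586]
contact_force: [-2.9, -4.8, 7.2]
opening: 0.0235
grip_force: 15.0
```

Call:
{"method": "apply_moves", "body": {"delta_pos": [[0,0.002,0],[0,0.004,0],[0,0.005,0]], "dr": [[0,0,0],[0,0,0],[0,0,0]], "jaw": [0.2,0.2,0.2]}}

```text
time: 65.33
tool_pos: [0.6682, 0.0255, 0.0744]
tool_rot: [3.141, 0.002, 1.586]
contact_force: [-3.4, -6.0, 7.3]
opening: 0.0241
grip_force: 15.0
```

Call:
{"method": "apply_moves", "body": {"delta_pos": [[0,0.002,0],[0,0.003,0],[0,0.004,0]], "dr": [[0,0,0],[0,0,0],[0,0,0]], "jaw": [0.2,0.2,0.2]}}

```text
time: 65.58
tool_pos: [0.6682, 0.0271, 0.0744]
tool_rot: [3.141, 0.002, 1.586]
contact_force: [-3.2, -5.1, 7.3]
opening: 0.024
grip_force: 15.0
```

Call:
{"method": "apply_moves", "body": {"delta_pos": [[0,0.002,0],[0,0.003,0],[0,0.004,0]], "dr": [[0,0,0],[0,0,0],[0,0,0]], "jaw": [0.2,0.2,0.2]}}

```text
time: 65.83
tool_pos: [0.6681, 0.028, 0.0744]
tool_rot: [3.141, 0.003, 1.586]
contact_force: [-3.1, -8.6, 7.9]
opening: 0.0237
grip_force: 15.0
```

Call:
{"method": "apply_moves", "body": {"delta_pos": [[0,0.001,0],[0,0.002,0],[0,0.002,0],[0,0.002,0]], "dr": [[0,0,0],[0,0,0],[0,0,0],[0,0,0]], "jaw": [0.2,0.2,0.2,0.2]}}

```text
time: 66.17
tool_pos: [0.6682, 0.028, 0.0744]
tool_rot: [3.141, 0.004, 1.586]
contact_force: [-3.1, -9.8, 7.3]
opening: 0.0241
grip_force: 15.0
```

Call:
{"method": "apply_moves", "body": {"delta_pos": [[0,0.002,0],[0,0.003,0],[0,0.003,0],[0,0.003,0],[0,0.003,0]], "dr": [[0,0,0],[0,0,0],[0,0,0],[0,0,0],[0,0,0]], "jaw": [0.2,0.2,0.2,0.2,0.2]}}

```text
time: 66.58
tool_pos: [0.6682, 0.0281, 0.0744]
tool_rot: [3.141, 0.005, 1.586]
contact_force: [-3.3, -13.2, 7.5]
opening: 0.0237
grip_force: 15.0
```

Run:
```python
from h import *
s,T=pose(); w=eyes.read_camera('wrist')[:,:,::-1].copy(); cv2.imwrite('pics/w16.png',w); np.save('pics/w16.npy',T)
print(s['tool_pos'],s['contact_force'])
t=eyes.read_camera('top')[:,:,::-1].copy(); cv2.imwrite('pics/t16.png',t)
g=cv2.GaussianBlur(cv2.cvtColor(t,6),(3,3),0)
c=cv2.HoughCircles(g,cv2.HOUGH_GRADIENT,1,12,param1=80,param2=11,minRadius=8,maxRadius=17)[0]
for k in c:
    p=onz('top',k[:2],.1)[0]
    if .38<p[0]<.75 and -.5<p[1]<.5: print(k,p.round(3))
```

```text
[0.66815056 0.02814401 0.07438609] [ -3.3028597  -13.19381956   7.47443412]
[377.5 196.5  14.9] [ 0.529 -0.317  0.1  ]
[319.5 235.5  14.1] [ 0.422 -0.164  0.1  ]
[430.5 194.5  14.1] [ 0.537 -0.457  0.1  ]
[401.5 140.5  11.8] [ 0.685 -0.384  0.1  ]
[416.5 200.5  11.8] [ 0.52 -0.42  0.1 ]
[431.5 148.5   8.8] [ 0.663 -0.464  0.1  ]
[267.5 124.5  16.4] [ 0.725 -0.02   0.1  ]
[116.5 192.5  15.2] [0.529 0.382 0.1  ]
[157.5 192.5  15.2] [0.531 0.271 0.1  ]
[153.5 204.5  11.8] [0.498 0.28  0.1  ]
[431.5 133.5  11.8] [ 0.705 -0.466  0.1  ]
[142.5 194.5  16.4] [0.524 0.311 0.1  ]
[392.5 151.5  10.3] [ 0.653 -0.359  0.1  ]
[132.5 148.5   8.8] [0.652 0.347 0.1  ]
[363.5 232.5   9.1] [ 0.432 -0.279  0.1  ]
[130.5 201.5  14.1] [0.505 0.342 0.1  ]
[169.5 190.5  14.1] [0.537 0.239 0.1  ]
[381.5 227.5  12.5] [ 0.446 -0.327  0.1  ]
[339.5 197.5   9.3] [ 0.525 -0.217  0.1  ]
[187.5 215.5  14.1] [0.47  0.187 0.1  ]
[223.5 224.5  16.4] [0.447 0.09  0.1  ]
[360.5 150.5  16.4] [ 0.655 -0.273  0.1  ]
[228.5 126.5   9.4] [0.718 0.087 0.1  ]
[280.5 151.5   8.3] [ 0.649 -0.057  0.1  ]
[254.5 150.5   8.3] [0.651 0.014 0.1  ]
[321.5 151.5   9.4] [ 0.651 -0.168  0.1  ]
[416.5 131.5   9.4] [ 0.71  -0.425  0.1  ]
```

Row is tight (13 N, stop immovable). Release, lift away and check.

Call:
{"method": "apply_moves", "body": {"delta_pos": [[0,0,0],[0,0,0],[0,0,0],[0,0,0],[0,0,0.06],[0,0,0.14],[0,0,0.24],[0,0,0.34]], "dr": [[0,0,0],[0,0,0],[0,0,0],[0,0,0],[0,0,0],[0,0,0],[0,0,0],[0,0,0]], "jaw": [0.4,0.6,0.7,0.7,0.7,0.7,0.7,0.7]}}

```text
time: 67.35
tool_pos: [0.6674, 0.0326, 0.2097]
tool_rot: [-3.139, -0.0, 1.587]
contact_force: [1.4, 1.1, 0.1]
opening: 0.064
grip_force: 0.0
```

Call:
{"method": "apply_moves", "body": {"delta_pos": [[-0.07,-0.04,0.04],[-0.14,-0.08,0.04],[-0.14,-0.08,0.04],[-0.14,-0.08,0.04],[-0.14,-0.08,0.04]], "dr": [[0,0,0],[0,0,0],[0,0,0],[0,0,0],[0,0,0]], "jaw": [0.7,0.7,0.7,0.7,0.7]}}

```text
time: 67.77
tool_pos: [0.6125, 0.0004, 0.2252]
tool_rot: [3.141, -0.0, 1.587]
contact_force: [0.5, -0.0, -0.1]
opening: 0.0646
grip_force: 0.0
```

Run:
```python
from h import *
find('w17',(.667,.148),'C'); T=np.load('pics/w17.npy'); w=cv2.imread('pics/w17.png'); g=cv2.cvtColor(w,6)
find('w17b',(.668,.086),'D')
ys=np.arange(.07,.0,-.002)
for z,dx in ((.067,-.022),(.067,.022),(.067,0)):
    uv=projw(np.c_[.6685-.0115*ys+dx,ys,0*ys+z],T); print(z,dx,[(round(y*1000),int(g[int(round(b)),int(round(a))])) for y,(a,b) in zip(ys,uv)])
t=eyes.read_camera('top')[:,:,::-1].copy(); cv2.imwrite('pics/t17.png',t)
gg=cv2.GaussianBlur(cv2.cvtColor(t,6),(3,3),0)
c=cv2.HoughCircles(gg,cv2.HOUGH_GRADIENT,1,12,param1=80,param2=11,minRadius=9,maxRadius=14)[0]
for k in c:
    p=onz('top',k[:2],.1)[0]
    if .38<p[0]<.75 and -.1<p[1]<.5: print(k,p.round(3))
```

```text
tcp [6.125e-01 4.000e-04 2.252e-01] rot [ 3.141 -0.     1.587] F [ 0.5 -0.  -0.1] 67.7667
C expect px [342.  39.] 33.9
[342.5  32.5  37.4] [0.6674 0.1538 0.096 ]
[338.5 106.5  36.3] [0.665  0.0859 0.096 ]
[485.5  50.5  29.6] [0.8183 0.1599 0.096 ]
[497.5  17.5  35.2] [0.8366 0.2009 0.096 ]
tcp [6.128e-01 5.000e-04 2.249e-01] rot [ 3.141 -0.     1.587] F [-0.4 -0.7 -0.6] 67.8167
D expect px [342. 107.] 33.7
[340.5 106.5  34.1] [0.6669 0.0862 0.096 ]
[340.5  37.5  33. ] [0.6657 0.149  0.096 ]
[485.5  50.5  29.6] [0.8183 0.1601 0.096 ]
[504.5 103.5  37.4] [0.8455 0.1089 0.096 ]
0.067 -0.022 [(70, 197), (68, 131), (66, 103), (64, 100), (62, 142), (60, 156), (58, 61), (56, 102), (54, 137), (52, 123), (50, 73), (48, 110), (46, 84), (44, 64), (42, 77), (40, 95), (38, 127), (36, 127), (34, 124), (32, 125), (30, 124), (28, 124), (26, 124), (24, 124), (22, 124), (20, 122), (18, 123), (16, 124), (14, 123), (12, 129), (10, 123), (8, 149), (6, 148), (4, 148), (2, 147)]
0.067 0.022 [(70, 205), (68, 207), (66, 210), (64, 204), (62, 205), (60, 209), (58, 123), (56, 61), (54, 80), (52, 76), (50, 101)
[... 246 characters left out ...]

0.067 0 [(70, 206), (68, 208), (66, 205), (64, 204), (62, 205), (60, 201), (58, 205), (56, 211), (54, 76), (52, 75), (50, 66), (48, 76), (46, 76), (44, 72), (42, 76), (40, 79), (38, 55), (36, 113), (34, 106), (32, 139), (30, 128), (28, 128), (26, 127), (24, 126), (22, 125), (20, 125), (18, 124), (16, 123), (14, 123), (12, 123), (10, 113), (8, 94), (6, 151), (4, 147), (2, 148)]
[108.5 221.5  11. ] [0.45  0.398 0.1  ]
[145.5 221.5  12.2] [0.452 0.298 0.1  ]
[229.5 146.5  13.4] [0.661 0.082 0.1  ]
[204.5 144.5  12.2] [0.666 0.151 0.1  ]
[131.5 147.5   9.4] [0.654 0.35  0.1  ]
[244.5 131.5  11.1] [0.704 0.042 0.1  ]
[200.5 125.5  10. ] [0.72  0.164 0.1  ]
[193.5 151.5  10. ] [0.646 0.18  0.1  ]
```

The row is tight: C at y = 0.149, D at 0.086, stop face at about 0.055. Both empties are still in the tray. Handing in.

```bash
python3 -c "
from cell import job
print(job.hand_in())"
```

```text
the job is handed in; nothing more can be done
None
```

The job is handed in, with no verdict returned: at my last check the two full 62 mm jars were held tight between the stop and the closed end, and the two empty ones stood in the tray. One full jar was dropped into the bin twice on the way and had to be stood up again.

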